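# Fit the outlet elbow on a fuel-gas manifold

## Robot

A 7-joint arm with a two-finger parallel gripper is mounted at the origin on the work surface. World frame = base frame: x ahead of the robot, y to its left, z up, the work surface at z = 0. Lengths are in m, angles in rad, forces in N, time in s.
With the tool pointing down it reaches from about 0.425 to 0.875 m from the base axis. Payload 4.7 kg.
Tool frame: the origin (TCP) lies on the centre line of the jaws, within the pads' length; the fingertips stand ahead of it and the grasp point (between the pads) lies 2 mm behind it (nose_length is the z of the fingertips in the tool frame, in m); z points along the fingers, y is the line along which they close (so a half turn about z gives the same grasp; the last joint's range is limited). The gripper opens to 87 mm and grips with 3 to 60 N. Pads are 19 mm wide; open, the fingers measure 117 mm over their backs; the gripper's body (75 mm by 190 mm) begins 51 mm behind the grasp point.
Start: joints at [1.34, 0.321, -0.07, 1.45, 0.023, 1.371, -0.057], TCP at [0.158, -0.631, 0.24] pointing down, gripper open.
Joint ranges: [-2.86, 2.86], [-0.3, 2.09], [-1.38, 1.24], [0.06, 2.45], [-1.56, 4.7], [0.09, 2.05], [-2.69, 2.69]. Speed limits (rad/s): [2.57, 2.57, 3.14, 3.14, 3.14, 3.14, 3.14].

## Interface

Orientations are given as a rotation vector (axis times angle).
In Python, from bench import * gives the robot as it stands.
- The arm moves only by the tool send_rows, never from a script. Its arguments are lists of equal length, an entry for each row: "xyz": the shift along the tool's x, y, z in mm, a list of three; "dr": the turn, a rotation vector about the tool's x, y, z in rad, a list of three. A call has exactly 10 rows; each row is the pose to reach, as a shift and turn from the pose commanded when the call began, along the tool's axes at that moment; what a row does not reach only later rows make up. A row lasts 1/12 s, in which the tool goes at most 41.7 mm and 7.16 degrees, less where a joint would pass 70% of its speed; a pose out of reach is approached as far as the arm can. A call with a gripper value outside its range is refused whole. "jaw" is the finger opening in mm, from 0 to 87, set as the call begins (left out, the last holds). The fingers move at their own pace and stop on an object; "grip_force" is the grip in N (left out, the last holds). Time passes only in rows, so rows that repeat a pose let the fingers close, or fill a call up. It gives the time, the measured TCP pose, the force, the opening and the grip force at its end, in the units of the state.
- get_state(): the state, without advancing time (a new reading comes with each control period).
- get_image(name): name is "scene" or "top" or "wrist"; returns the picture (400x640x3 uint8, red, green, blue); there is no depth.
- calibration(name): a dict with "vfov" (degrees; the focal length in pixels is half the picture's height over the tangent of half this angle, whatever the lens; pixels are square), "cx", "cy" (the principal point, pixels), "k1" (the pictures are not rectified: a ray, as slopes to the right and down, at radius r is drawn at 1 + k1 r^2 times it, then the intrinsics apply), "rvec" (rotation vector, rad) and "tvec" (3), from world to camera coordinates, as OpenCV has them; the wrist camera has in their place "hand_eye" (4x4, takes a point from camera to tool coordinates, whose origin is the TCP and whose axes are the flange's). Camera axes: x right, y down, z forward; pixel columns grow to the right and rows downward; lengths in m; the calibration is good to about 2 mm. A picture is of the moment at which its call begins: read the wrist's pose just before it. calibration takes no time and is no camera call.
- close_job(): hands the job in; it is judged then, once.
The state is a dict: "time": time; "joint_positions": joint angles; "qd": joint speeds; "joint_torque": joint torques, N m; "position": TCP position; "tool_rot": TCP orientation; "ft_force": force on the tool from outside, world axes, zero at the start; "torque": the same for the moment, N m; "grip_width": opening from 0.0 (shut) to 1.0 (fully open); "grip_force": force on a finger pad.
Only numpy, scipy, OpenCV 4.12 (cv2) and the standard library are available. Lean on these libraries where they do the work, as an engineer would, in place of code of your own. Each camera call takes 0.05 s, during which the arm holds its last target. There are 200 camera calls.

## Task

Get the fuel-gas manifold on the bench ready for its regulator. Unscrew every brass blank cap that is still on its ports (fuel gas has left-hand threads, so they come off clockwise) and stand or lay the caps in the steel tray. Then screw the brass elbow onto the manifold's outlet stub (anticlockwise, well onto the thread), stopping when its outlet points straight at the regulator's inlet, and leave the other things on the bench where they are.

Things in the scene. Friction and masses are not known exactly. Their poses are not given: they have to be found in the camera images.
- manifold: Fuel-gas manifold fixed to the bench: grey steel pipe, 48 mm thick, 480 mm long, lying along its own y, x away from the robot, origin at bench level under its middle. Three inlet stubs at y -180, -65, +50 mm and the outlet stub at +180 mm point straight up. All threads are LEFT-HAND, 12 mm per turn: seen from above, clockwise raises a part, anticlockwise lowers it
- port1 (a point): First inlet stub (rightmost): centre of its flat shoulder, a 50 mm round steel boss 80 mm above the bench. On the shoulder stands the brass stub: 38 mm tall with a domed tip, 16 mm core, 31 mm over its coarse thread
- port2 (a point): Centre of the shoulder of the second inlet stub, made like the first
- port3 (a point): Centre of the shoulder of the third inlet stub, made like the first
- outlet (a point): Centre of the shoulder of the outlet stub, 80 mm above the bench; made like the inlet stubs, but it is the end one nearest the regulator, with a 62 mm square flange under it
- regulator: Grey saucer-shaped gas regulator on a fixed stand. Its frame's origin is at bench level under the outlet stub, z up, its x axis pointing from the outlet stub to the regulator's inlet: the direction in which the elbow must point. The saucer is 110 mm across, centred 245 mm from the outlet's axis, top 190 mm above the bench
- reg_inlet (a point): Centre of the face of the regulator's brass inlet nut (38 mm thick), 150 mm from the outlet stub's axis and 147 mm above the bench
- elbow: Loose brass elbow, 88 mm tall, about 0.6 kg, at the start standing upright. Origin: centre of the mouth of its threaded hexagon socket (50 mm across flats, 45 mm tall, 37 mm bore, 41 mm deep, open downward), z up. On the socket a block from 45 to 88 mm height with two flats 40 mm apart across its y (grip there, 70 mm up). The outlet points along its x, at 64 mm height; a small plug, 10 mm long, opposite
- elbow_out (a point): Centre of the elbow's outlet face (40 mm thick), 78 mm from the axis. Lowered on the outlet stub with its outlet at -150 deg from the manifold's x axis, the elbow rests on the thread's end 8 mm above the shoulder; turned anticlockwise from there it catches at -120 deg and goes down. It would be home, on the shoulder, at +130 deg; the regulator lies at +20 to +70 deg. Play 1.8 mm downward
- tray: Loose steel parts tray, 165 x 275 mm (x, y), walls 4 mm thick and 45 mm high, floor 4 mm. Origin at the centre of its underside
- wrench: Loose wrench, 200 mm, a bystander; leave it alone
- compound: Tin of jointing compound, 72 mm thick, 90 mm tall, a bystander; leave it alone
- cap1: Hexagonal brass blank cap, 50 mm across flats, 53 mm tall, 0.55 kg, 41 mm deep inside; origin in the centre of its mouth, z to its top, two flats square to its x. If there at the start, it is screwed home on the first inlet port (port1), mouth on the shoulder. Clockwise it rises and comes free after 4.36 rad (250 deg), 8.3 mm up; anticlockwise it binds (0.5 N m after 0.6 rad)
- cap2: Hexagonal brass blank cap, 50 mm across flats, 53 mm tall, 0.55 kg, 41 mm deep inside; origin in the centre of its mouth, z to its top, two flats square to its x. If there at the start, it is screwed home on the second inlet port (port2), mouth on the shoulder. Clockwise it rises and comes free after 4.36 rad (250 deg), 8.3 mm up; anticlockwise it binds (0.5 N m after 0.6 rad)
- cap3: Hexagonal brass blank cap, 50 mm across flats, 53 mm tall, 0.55 kg, 41 mm deep inside; origin in the centre of its mouth, z to its top, two flats square to its x. If there at the start, it is screwed home on the third inlet port (port3), mouth on the shoulder. Clockwise it rises and comes free after 4.36 rad (250 deg), 8.3 mm up; anticlockwise it binds (0.5 N m after 0.6 rad)
- cap_out: Hexagonal brass blank cap, 50 mm across flats, 53 mm tall, 0.55 kg, 41 mm deep inside; origin in the centre of its mouth, z to its top, two flats square to its x. If there at the start, it is screwed home on the outlet stub (outlet), mouth on the shoulder. Clockwise it rises and comes free after 4.36 rad (250 deg), 8.3 mm up; anticlockwise it binds (0.5 N m after 0.6 rad)
Not all that is in view belongs to the job. Leave any pink look-alike of the regulator alone. Leave any white look-alike of the cap1 alone.

How it is judged:
On the way, in this order (a step that is already met when the one before it is completed fails the run):
1. every cap that was on the manifold is in the tray (x of cap1 in the frame of tray between -0.08 and 0.08 m and y of cap1 in the frame of tray between -0.135 and 0.135 m and z of cap1 in the frame of tray between -0.003 and 0.062 m and linear speed of each of cap1, cap2, cap3, cap_out below 0.02 m/s and x of cap2 in the frame of tray between -0.08 and 0.08 m and y of cap2 in the frame of tray between -0.135 and 0.135 m and z of cap2 in the frame of tray between -0.003 and 0.062 m and x of cap3 in the frame of tray between -0.08 and 0.08 m and y of cap3 in the frame of tray between -0.135 and 0.135 m and z of cap3 in the frame of tray between -0.003 and 0.062 m and x of cap_out in the frame of tray between -0.08 and 0.08 m and y of cap_out in the frame of tray between -0.135 and 0.135 m and z of cap_out in the frame of tray between -0.003 and 0.062 m), for 0.2 s.
2. the elbow is on the outlet stub's thread, its outlet pointing at the regulator's inlet (horizontal distance between elbow and outlet below 0.006 m and angle between elbow's own z axis and vertical below 0.1 rad and z of elbow in the frame of outlet between -0.003 and 0.006 m and angle between the x axis of elbow and the x axis of regulator, either way round below 0.14 rad and horizontal distance between elbow_out and reg_inlet below 0.1 m), for 0.2 s.
At the end, for the whole second after the job is handed in: Every cap there is lies or stands at rest in the tray; the elbow is upright on the outlet stub, within 6 mm of its axis, its mouth less than 6 mm above the shoulder, its outlet within 8 deg of the direction to the regulator's inlet, at rest and released (all of step 1 and all of step 2 and linear speed of elbow below 0.02 m/s and angle between tray's own z axis and vertical below 0.1 rad); the robot touches nothing.
It fails at once if the wrench is shoved aside by more than 30 mm (distance of wrench from where it was at the start of the episode above 0.03 m).
It fails at once if the tin of compound is shoved aside by more than 30 mm (distance of compound from where it was at the start of the episode above 0.03 m).
Of cap1, cap2, cap3, cap_out only 2 to 3 are there at a start; the rules pass over those that are not, and their reading is None.
At some moment in a run one of tray may be knocked a few centimetres aside while the robot is not near it.
Once in a run the grip may slacken for a moment while it holds something.
It also fails if it takes over 210 s, if anything falls off the work surface, if the arm or the gripper's body presses on something with over 40 N, if the wrist force passes 120 N, or if a joint passes its speed limit or range.

## Working session

There is one attempt and no reset: what is moved stays moved. The work goes in short steps, Python scripts to look and compute and a tool call to move; the robot and the scene stay as the last step left them, time stands still between calls to the robot, and variables do not carry over. Pictures are saved under pics/ and viewed, at most 15 in all, crops included, and the job is handed in when it is done.

Besides the shell and the picture viewer there is one more tool, called after "Request:" as name(argument=value, ...), one argument or row to a line, values as JSON. send_rows: Moves the arm, as the interface text tells. Its arguments: {"type":"object","properties":{"xyz":{"type":"array"},"dr":{"type":"array"},"jaw":{"type":"number"},"grip_force":{"type":"number"}},"required":["xyz","dr"]}

```bash
ls; mkdir -p pics
python3 - <<'E'
from bench import *
import cv2
s=get_state();print(s)
for n in("scene","top","wrist"):
    im=get_image(n);cv2.imwrite(f"pics/{n}0.png",im[:,:,::-1]);print(n,calibration(n))
E
```

```text
pics
{'time': 0.0, 'joint_positions': array([ 1.34014037,  0.32180731, -0.0701135 ,  1.45164016,  0.02261243,
        1.37077448, -0.0568756 ]), 'qd': array([ 2.09212217e-03,  2.24805784e-05, -1.31154845e-03,  4.13691203e-04,
        5.02997838e-04, -3.48302372e-04, -4.36233427e-04]), 'joint_torque': array([ 8.12949452e-06, -4.91282558e+01, -4.03899942e-01, -3.12527525e+01,
       -6.38879905e-02,  4.36024368e-02,  1.91477634e-04]), 'position': array([ 0.15735387, -0.63015222,  0.23848938]), 'tool_rot': array([-3.11628138e+00, -3.83412320e-01,  5.06249922e-04]), 'ft_force': array([-0.45827132, -0.66504407,  0.29152602]), 'torque': array([0.01333816, 0.00463796, 0.01543859]), 'grip_force': 0.0, 'grip_width': 0.9996299244947097}
scene {'vfov': 45.02649097379902, 'cx': 320.70077829140996, 'cy': 205.72670159891567, 'k1': -0.12725795722424948, 'rvec': array([ 2.14475547,  1.30492332, -0.49167229]), 'tvec': array([-0.26997565, -0.35027818,  1.538698  ])}
top {'vfov': 57.52314299775046, 'cx': 314.88428816870925, 'cy': 199.92412769617872, 'k1': -0.0011757233216908884, 'rvec': array([ 2.12707502, -2.13758353,  0.23708612]), 'tvec': array([0.0046707 , 0.60180296, 0.84820397])}
wrist {'vfov': 60.91063175639657, 'cx': 322.1194646144594, 'cy': 198.99584914857803, 'k1': -0.03280114685211321, 'hand_eye': array([[ 5.60255764e-04, -9.64918208e-01, -2.62550068e-01,
         7.14936878e-02],
       [ 9.99999837e-01,  5.68689860e-04,  4.38639076e-05,
         1.21455616e-03],
       [ 1.06984478e-04, -2.62550049e-01,  9.64918370e-01,
        -1.43948478e-01],
       [ 0.00000000e+00,  0.00000000e+00,  0.00000000e+00,
         1.00000000e+00]])}
```

View pics/scene0.png

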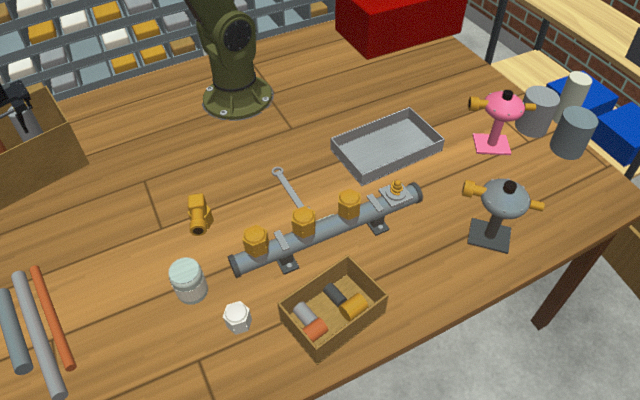

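View pics/top0.png

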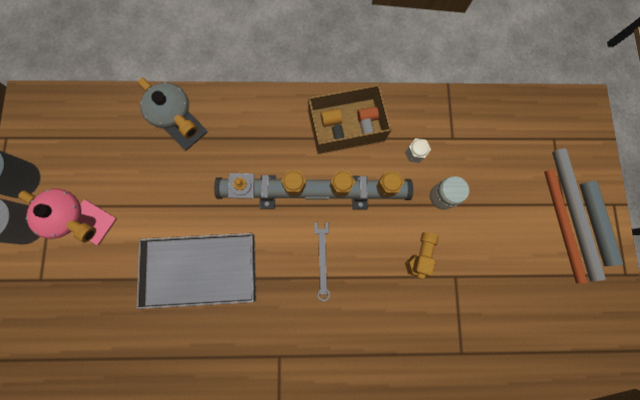

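The scene shows caps on inlet ports 1–3, at top-view pixels (391,183), (343,182) and (293,182), and a bare outlet stub at (240,184). The elbow is at (427,255), the tray at (196,270) and the true grey regulator at (165,105).

The look-alikes are the white cap (419,149), the pink regulator (55,213) and the brass bits in the box (332,117).

```bash
cat > h.py <<'E'
from bench import *
import numpy as np, cv2
from scipy.spatial.transform import Rotation as R
def K(c):
    f=200/np.tan(np.radians(c['vfov'])/2); return np.array([[f,0,c['cx']],[0,f,c['cy']],[0,0,1.]])
def campose(n,s=None):
    c=calibration(n)
    if n=='wrist':
        s=s or get_state(); T=np.eye(4);T[:3,:3]=R.from_rotvec(s['tool_rot']).as_matrix();T[:3,3]=s['position'];T=T@c['hand_eye']
        return c,T[:3,:3],T[:3,3]
    M=R.from_rotvec(c['rvec']).as_matrix(); return c,M.T,-M.T@c['tvec']
def ray(n,px,s=None):
    c,Rw,o=campose(n,s); px=np.array(px,float).reshape(-1,1,2)
    d=(px[:,0]-[c['cx'],c['cy']])/K(c)[0,0]; u=d.copy()
    for _ in range(20): u=d/(1+c['k1']*(u**2).sum(1,keepdims=True))
    return o,np.c_[u,np.ones(len(u))]@Rw.T
def onz(n,px,z,s=None):
    o,d=ray(n,px,s); return o+d*((z-o[2])/d[:,2])[:,None]
def proj(n,P,s=None):
    c,Rw,o=campose(n,s); q=(np.atleast_2d(P)-o)@Rw; u=q[:,:2]/q[:,2:]
    u=u*(1+c['k1']*(u**2).sum(1,keepdims=True)); return u*K(c)[0,0]+[c['cx'],c['cy']]
def tri(a,pa,b,pb):
    o1,d1=ray(a,pa);o2,d2=ray(b,pb);out=[]
    for x,y in zip(d1,d2):
        A=np.c_[x,-y];t=np.linalg.lstsq(A,o2-o1,rcond=None)[0];p,q=o1+x*t[0],o2+y*t[1];out.append(np.r_[(p+q)/2,np.linalg.norm(p-q)])
    return np.array(out)
def brass(im):
    h=cv2.cvtColor(im,cv2.COLOR_RGB2HSV); return cv2.inRange(h,(12,150,90),(26,255,255))
E
python3 - <<'E'
from h import *
np.set_printoptions(precision=3,suppress=True)
print('cam top',campose('top')[2],'scene',campose('scene')[2])
t=[(391.5,183),(343.5,182),(293,181.5),(240,184)]
print(onz('top',t[:3],.133),onz('top',t[3:],.118))
print('tri',tri('top',t,'scene',[(256,231),(304,214),(349.5,196),(397,182)]))
print('elbow',onz('top',[(425,265),(429.5,237)],.064))
print('tray rim',onz('top',[(138,240),(253,234),(254,300),(138,307)],.045))
print('tin',onz('top',[(454,188)],.09),'wrench',onz('top',[(321,225),(323,295)],.01),'reg',onz('top',[(187,128)],.147),tri('top',[(187,128)],'scene',[(467,188)]))
a=cv2.imread('pics/top0.png')[210:300,370:490];b=cv2.imread('pics/scene0.png')[170:250,150:350]
w=cv2.imread('pics/wrist0.png')
c=np.zeros((600,800,3),np.uint8);c[:270,:360]=cv2.resize(a,(360,270));c[270:590,:800]=cv2.resize(b,(800,320));c[:270,370:800]=cv2.resize(w,(430,270));cv2.imwrite('pics/c1.png',c)
E
```

```text
cam top [0.428 0.028 0.948] scene [ 1.248 -0.319  0.951]
[[ 0.627 -0.174  0.133]
 [ 0.629 -0.062  0.133]
 [ 0.63   0.054  0.133]] [[0.628 0.178 0.118]]
tri [[ 0.628 -0.173  0.13   0.004]
 [ 0.631 -0.061  0.127  0.005]
 [ 0.632  0.055  0.127  0.001]
 [ 0.632  0.182  0.108  0.006]]
elbow [[ 0.44  -0.262  0.064]
 [ 0.508 -0.278  0.064]]
tray rim [[0.506 0.434 0.045]
 [0.519 0.155 0.045]
 [0.361 0.148 0.045]
 [0.348 0.421 0.045]]
tin [[ 0.625 -0.337  0.09 ]] wrench [[ 0.545 -0.015  0.01 ]
 [ 0.369 -0.018  0.01 ]] reg [[0.754 0.298 0.147]] [[0.752 0.295 0.149 0.005]]
```

View pics/c1.png

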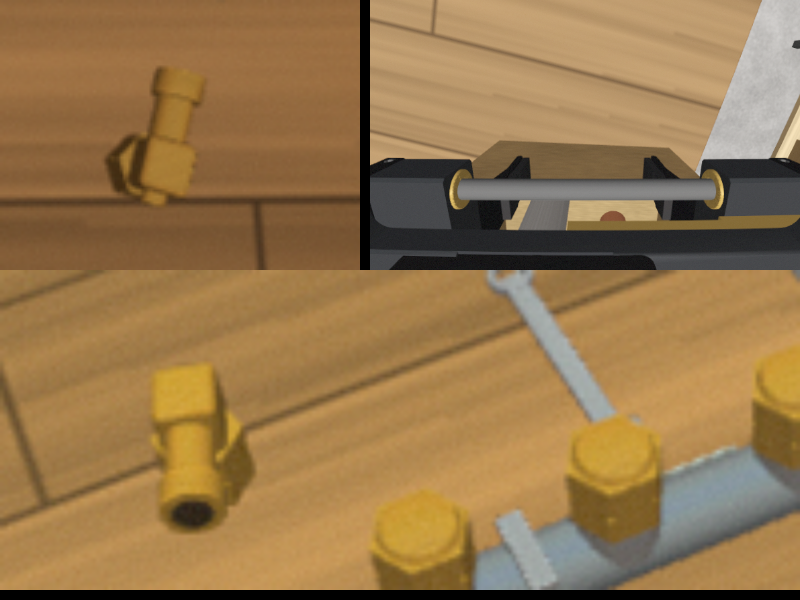

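The crop shows the elbow upright: its block is at about (426,265), its outlet flange at (430,238) points away from the robot, and the hex socket lies below. The caps on the pipe are brass with a round chamfered top, and the white cap is off to the side. Moving to cap1 now.

```bash
cat >> h.py <<'E'
def Rdown(yaw):
    c,s=np.cos(yaw),np.sin(yaw); return np.array([[c,s,0],[s,-c,0],[0,0,-1.]])
def tyaw(s=None):
    s=s or get_state(); m=R.from_rotvec(s['tool_rot']).as_matrix(); return np.degrees(np.arctan2(m[1,0],m[0,0]))
def goal(p,yawdeg=None,s=None):
    s=s or get_state(); M=R.from_rotvec(s['tool_rot']).as_matrix()
    y=tyaw(s) if yawdeg is None else yawdeg
    print('  xyz',np.round((np.array(p)-s['position'])@M*1000,1).tolist(),'dr',np.round(R.from_matrix(M.T@Rdown(np.radians(y))).as_rotvec(),4).tolist())
def st():
    s=get_state(); print('t',round(s['time'],2),'pos',s['position'].round(4),'yaw',round(tyaw(s),1),'F',s['ft_force'].round(1),'T',s['torque'].round(2),'w',round(s['grip_width']*87,1),'gf',round(s['grip_force'],1),'q',s['joint_positions'].round(2).tolist()); return s
E
python3 - <<'E'
from h import *
st();goal([.40,-.40,.32]);goal([.56,-.176,.30]);goal([.4,-.4,.32],80)
E
```

```text
t 0.15 pos [ 0.1574 -0.6302  0.2387] yaw 14.0 F [-0.5 -0.4  0.6] T [-0.04  0.02  0.02] w 87.0 gf 0.0 q [1.34, 0.32, -0.07, 1.45, 0.02, 1.37, -0.06]
  xyz [291.2, -164.7, -81.1] dr [-0.0015, 0.0001, -0.0]
  xyz [500.7, -343.2, -60.8] dr [-0.0015, 0.0001, -0.0]
  xyz [291.2, -164.7, -81.1] dr [-0.0014, -0.0008, -1.1515]
```

Request:
send_rows(
  xyz=[
    [291, -165, -81],
    [291, -165, -81],
    [291, -165, -81],
    [291, -165, -81],
    [291, -165, -81],
    [291, -165, -81],
    [291, -165, -81],
    [291, -165, -81],
    [291, -165, -81],
    [291, -165, -81],
  ],
  dr=[
    [0, 0, -1.15],
    [0, 0, -1.15],
    [0, 0, -1.15],
    [0, 0, -1.15],
    [0, 0, -1.15],
    [0, 0, -1.15],
    [0, 0, -1.15],
    [0, 0, -1.15],
    [0, 0, -1.15],
    [0, 0, -1.15],
  ],
)

```text
time: 0.98
position: [0.404, -0.3959, 0.3218]
tool_rot: [2.393, 2.032, 0.003]
ft_force: [-0.1, -0.7, -0.9]
grip_width: 0.999
grip_force: 0.0
```

Run:
```python
from h import *
st();goal([.62,-.19,.30],80);goal([.6,-.176,.30],100)
```

```text
t 0.98 pos [ 0.404  -0.3959  0.3218] yaw 80.7 F [-0.1 -0.7 -0.9] T [-0.01 -0.12 -0.01] w 86.9 gf 0.0 q [1.08, 0.13, -0.39, 1.52, 0.05, 1.49, 0.53]
  xyz [238.2, 179.7, 22.3] dr [0.0027, -0.0002, 0.0118]
  xyz [248.8, 157.7, 22.3] dr [0.0027, 0.0003, -0.3373]
```

Run:
```python
from h import *
goal([.68,-.206,.28],150)
```

```text
xyz [232.1, 241.4, 42.5] dr [0.0025, 0.0015, -1.21]
```

Request:
send_rows(
  xyz=[
    [232, 241, 42],
    [232, 241, 42],
    [232, 241, 42],
    [232, 241, 42],
    [232, 241, 42],
    [232, 241, 42],
    [232, 241, 42],
    [232, 241, 42],
    [232, 241, 42],
    [232, 241, 42],
  ],
  dr=[
    [0.002, 0, -1.21],
    [0.002, 0, -1.21],
    [0.002, 0, -1.21],
    [0.002, 0, -1.21],
    [0.002, 0, -1.21],
    [0.002, 0, -1.21],
    [0.002, 0, -1.21],
    [0.002, 0, -1.21],
    [0.002, 0, -1.21],
    [0.002, 0, -1.21],
  ],
)

```text
time: 1.82
position: [0.6789, -0.2114, 0.2753]
tool_rot: [-0.819, -3.027, -0.001]
ft_force: [-0.8, -0.3, -0.5]
grip_width: 0.996
grip_force: 0.0
```

Run:
```python
from h import *
s=st(); im=get_image('wrist'); cv2.imwrite('pics/w1.png',im[:,:,::-1])
m=brass(im); n,l,S,C=cv2.connectedComponentsWithStats(m)
for i in range(1,n):
    if S[i,4]>300: print(S[i],C[i].round(1),onz('wrist',[C[i]],.133,s).round(4))
```

```text
t 1.82 pos [ 0.6789 -0.2114  0.2753] yaw 149.7 F [-0.8 -0.3 -0.5] T [ 0.02 -0.11  0.01] w 86.7 gf 0.0 q [0.69, 0.52, -0.67, 1.19, 0.31, 1.53, 1.12]
[ 129    0   74   77 1646] [176.2  25.7] [[ 0.5059 -0.2431  0.133 ]]
[ 519    0   55   30 1008] [543.6  12.9] [[0.641  0.0089 0.133 ]]
[424  23  50  60 356] [437.7  58.4] [[ 0.6302 -0.0783  0.133 ]]
[408  37  39  55 690] [419.8  67.9] [[ 0.6295 -0.0938  0.133 ]]
[477 187  44  49 605] [497.3 206. ] [[ 0.7674 -0.0847  0.133 ]]
[124 251  27  59 415] [133.6 278. ] [[ 0.6607 -0.4078  0.133 ]]
[ 464  319  176   21 1480] [552.8 329.6] [[ 0.9159 -0.0849  0.133 ]]
[ 294  327  175   14 1186] [380.  333.5] [[ 0.8306 -0.2352  0.133 ]]
```

View pics/w1.png

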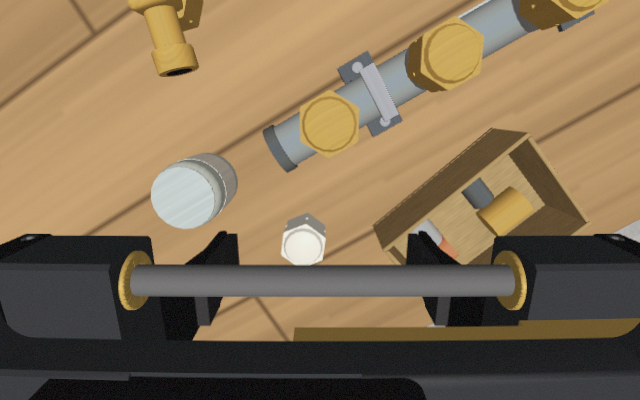

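The wrist view is clear: cap1's top is at (330,123), cap2's at (448,52), the tin at (190,190) and the white decoy at (303,243). Next I measure the hexes.

```bash
cat >> h.py <<'E'
def hexfit(im,n,s,xy,z=.133,save=None,rad=29):
    """rectify the plane z about xy (0.25 mm/px, rows=+x up, cols=-y right), fit hexagon edges"""
    N=400; g=np.mgrid[:N,:N].astype(float); P=np.stack([xy[0]+(N/2-g[0])*.00025,xy[1]+(N/2-g[1])*.00025,np.full((N,N),z)],-1).reshape(-1,3)
    u=proj(n,P,s).reshape(N,N,2).astype(np.float32); w=cv2.remap(im,u[...,0],u[...,1],cv2.INTER_LINEAR)
    if save: cv2.imwrite(save,w[:,:,::-1])
    return w
E
python3 - <<'E'
from h import *
im=cv2.imread('pics/w1.png')[:,:,::-1].copy(); h=cv2.cvtColor(im,cv2.COLOR_RGB2HSV)
for p in [(330,122),(345,105),(448,52),(300,200),(400,150),(350,20)]: print(p,h[p[1],p[0]],im[p[1],p[0]])
s=get_state()
print(onz('wrist',[(330,123),(449,51)],.133,s))
ws=[hexfit(im,'wrist',s,c) for c in [(.63,-.176),(.63,-.062)]]
cv2.imwrite('pics/hex.png',np.hstack(ws)[:,:,::-1])
E
```

```text
(330, 122) [ 21 134 203] [203 171  96]
(345, 105) [ 20 141 195] [195 160  87]
(448, 52) [ 21 134 205] [205 172  97]
(300, 200) [ 17 109 189] [189 155 108]
(400, 150) [ 17 107 183] [183 149 106]
(350, 20) [ 17 107 191] [191 156 111]
[[ 0.63002101 -0.17968999  0.133     ]
 [ 0.62883291 -0.07045496  0.133     ]]
```

View pics/hex.png

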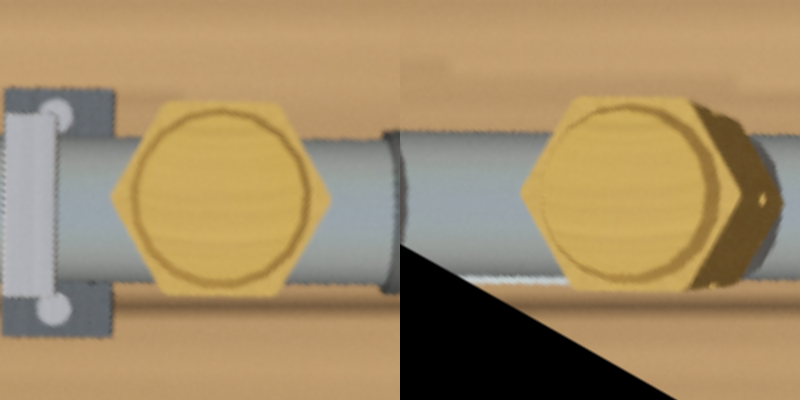

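The caps sit with flats square to the manifold's x, at about 0°, and measure 49–50 mm, as described. The arm was still settling in that shot, so I retake it at rest.

```bash
cat >> h.py <<'E'
def hexc(w,xy):
    h=cv2.cvtColor(w,cv2.COLOR_RGB2HSV); m=cv2.inRange(h,(18,118,150),(25,255,255)); m=cv2.morphologyEx(m,cv2.MORPH_CLOSE,np.ones((25,25)));m=cv2.morphologyEx(m,cv2.MORPH_OPEN,np.ones((15,15)))
    cs,_=cv2.findContours(m,cv2.RETR_EXTERNAL,cv2.CHAIN_APPROX_NONE); c=max(cs,key=cv2.contourArea)
    hull=cv2.convexHull(c);(cx,cy),r=cv2.minEnclosingCircle(hull); M=cv2.moments(hull);cx,cy=M['m10']/M['m00'],M['m01']/M['m00']
    p=hull[:,0]-[cx,cy]; ang=np.radians(np.arange(0,60,.5)); wid=[np.ptp(p@[np.cos(a),np.sin(a)]) for a in ang]
    ww=[sum(np.ptp(p@[np.cos(a+k*np.pi/3),np.sin(a+k*np.pi/3)]) for k in range(3)) for a in ang]; i=int(np.argmin(ww))
    # direction of flat normal in world: col=-y,row=-x
    a=ang[i]; d=np.degrees(np.arctan2(-np.cos(a),-np.sin(a)))
    return np.array([xy[0]+(200-cy)*.00025,xy[1]+(200-cx)*.00025]),ww[i]/3*.25,(d+30)%60-30,M['m00']*.0625
E
python3 - <<'E'
from h import *
import time
s=st(); im=get_image('wrist'); s2=st()
for c in [(.63,-.176),(.63,-.065)]: print(hexc(hexfit(im,'wrist',s,c),c))
t=get_image('top')
for c in [(.63,-.176),(.63,-.062),(.63,.054)]: print('top',hexc(hexfit(t,'top',None,c),c))
E
```

```text
t 1.87 pos [ 0.6779 -0.2137  0.2759] yaw 149.7 F [ 0.4 -0.8  0.5] T [-0.04 -0.15 -0.01] w 87.2 gf 0.0 q [0.69, 0.52, -0.66, 1.19, 0.31, 1.53, 1.12]
t 1.92 pos [ 0.6774 -0.2151  0.2765] yaw 149.1 F [-0.1 -0.2  0.1] T [-0.01 -0.15 -0.03] w 86.6 gf 0.0 q [0.69, 0.52, -0.66, 1.19, 0.31, 1.53, 1.12]
(array([ 0.63119367, -0.17846684]), np.float64(49.29518744424767), np.float64(1.4210854715202004e-14), 2038.59375)
(array([ 0.6324583 , -0.06816201]), np.float64(51.51228948927868), np.float64(-1.0), 2154.25)
top (array([ 0.63059457, -0.17417578]), np.float64(49.1095552242078), np.float64(1.4210854715202004e-14), 2054.96875)
top (array([ 0.63184874, -0.06009962]), np.float64(49.004865811509696), np.float64(-1.0), 2041.84375)
top (array([0.63305062, 0.05387747]), np.float64(48.97500712530939), np.float64(-1.0), 2044.53125)
```

Run:
```python
from h import *
goal([.631,-.176,.22],209.5)
```

```text
xyz [59.8, 10.4, 57.3] dr [-0.0014, -0.004, -1.0571]
```

Request:
send_rows(
  xyz=[
    [60, 10, 57],
    [60, 10, 57],
    [60, 10, 57],
    [60, 10, 57],
    [60, 10, 57],
    [60, 10, 57],
    [60, 10, 57],
    [60, 10, 57],
    [60, 10, 57],
    [60, 10, 57],
  ],
  dr=[
    [-0.001, -0.004, -1.057],
    [-0.001, -0.004, -1.057],
    [-0.001, -0.004, -1.057],
    [-0.001, -0.004, -1.057],
    [-0.001, -0.004, -1.057],
    [-0.001, -0.004, -1.057],
    [-0.001, -0.004, -1.057],
    [-0.001, -0.004, -1.057],
    [-0.001, -0.004, -1.057],
    [-0.001, -0.004, -1.057],
  ],
)

```text
time: 2.8
position: [0.6303, -0.1769, 0.2214]
tool_rot: [-0.8, 3.037, -0.002]
ft_force: [0.2, -0.7, -0.5]
grip_width: 0.999
grip_force: 0.0
```

Request:
send_rows(
  xyz=[
    [0, 0, 0],
    [0, 0, 0],
    [0, 0, 0],
    [0, 0, 0],
    [0, 0, 0],
    [0, 0, 0],
    [0, 0, 0],
    [0, 0, 0],
    [0, 0, 0],
    [0, 0, 0],
  ],
  dr=[
    [0, 0, 0],
    [0, 0, 0],
    [0, 0, 0],
    [0, 0, 0],
    [0, 0, 0],
    [0, 0, 0],
    [0, 0, 0],
    [0, 0, 0],
    [0, 0, 0],
    [0, 0, 0],
  ],
)

```text
time: 3.63
position: [0.6312, -0.1746, 0.2216]
tool_rot: [-0.807, 3.034, -0.001]
ft_force: [-0.4, -0.6, -0.3]
grip_width: 1.0
grip_force: 0.0
```

Run:
```python
from h import *
s=st(); im=get_image('wrist'); cv2.imwrite('pics/w2.png',im[:,:,::-1])
print(proj('wrist',[[.631,-.174,.133],[.631,-.06,.133],[.633,.054,.133]],s))
goal([.631,-.176,.22],209.5)
```

```text
t 3.63 pos [ 0.6312 -0.1746  0.2216] yaw -150.2 F [-0.4 -0.6 -0.3] T [ 0.1  -0.11  0.  ] w 87.0 gf 0.0 q [0.87, 0.47, -0.88, 1.44, 0.36, 1.39, 2.07]
[[324.49455992 211.05947524]
 [453.53317152 281.73351008]
 [562.69515997 344.07555041]]
  xyz [0.9, -1.1, 1.6] dr [-0.001, 0.0018, 0.0053]
```

View pics/w2.png

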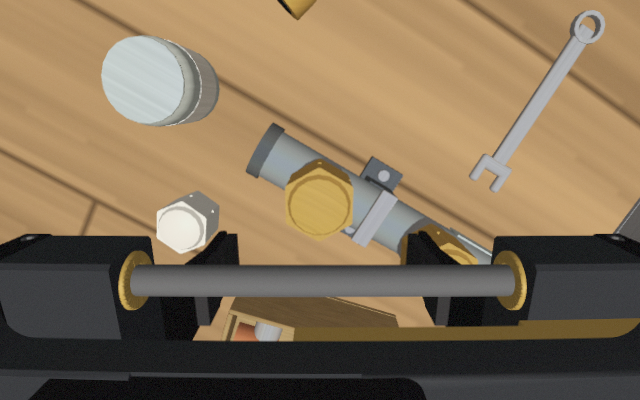

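Cap1 lies between the open fingers at (319,200). I measure it at rest.

Run:
```python
from h import *
s=get_state(); im=get_image('wrist')
print(hexc(hexfit(im,'wrist',s,(.63,-.176)),(.63,-.176)),onz('wrist',[(319,200)],.133,s))
st();goal([.630,-.1765,.112],209.5)
```

```text
(array([ 0.62926285, -0.18024303]), np.float64(48.98695996001616), np.float64(1.4210854715202004e-14), 2029.96875) [[ 0.62579798 -0.18151151  0.133     ]]
t 3.73 pos [ 0.6312 -0.1746  0.2216] yaw -150.2 F [0.6 0.  1. ] T [ 0.14 -0.14 -0.01] w 86.9 gf 0.0 q [0.87, 0.47, -0.88, 1.44, 0.36, 1.39, 2.07]
  xyz [2.2, -1.0, 109.6] dr [-0.0009, 0.0018, 0.0053]
```

Request:
send_rows(
  xyz=[
    [2.5, 0, 40],
    [2.5, 0, 80],
    [2.5, 0, 106],
    [2.5, 0, 106],
    [2.5, 0, 106],
    [2.5, 0, 106],
    [2.5, 0, 106],
    [2.5, 0, 106],
    [2.5, 0, 106],
    [2.5, 0, 106],
  ],
  dr=[
    [0, 0.002, 0.005],
    [0, 0.002, 0.005],
    [0, 0.002, 0.005],
    [0, 0.002, 0.005],
    [0, 0.002, 0.005],
    [0, 0.002, 0.005],
    [0, 0.002, 0.005],
    [0, 0.002, 0.005],
    [0, 0.002, 0.005],
    [0, 0.002, 0.005],
  ],
)

```text
time: 4.57
position: [0.6298, -0.176, 0.1167]
tool_rot: [-0.8, 3.037, -0.003]
ft_force: [-0.2, -0.5, 0.5]
grip_width: 1.001
grip_force: 0.0
```

Request:
send_rows(
  xyz=[
    [0, 0, 0],
    [0, 0, 0],
    [0, 0, 0],
    [0, 0, 0],
    [0, 0, 0],
    [0, 0, 0],
    [0, 0, 0],
    [0, 0, 0],
    [0, 0, 0],
    [0, 0, 0],
  ],
  dr=[
    [0, 0, 0],
    [0, 0, 0],
    [0, 0, 0],
    [0, 0, 0],
    [0, 0, 0],
    [0, 0, 0],
    [0, 0, 0],
    [0, 0, 0],
    [0, 0, 0],
    [0, 0, 0],
  ],
  jaw=40,
  grip_force=6,
)

```text
time: 5.4
position: [0.6296, -0.1766, 0.1156]
tool_rot: [-0.799, 3.037, -0.003]
ft_force: [3.0, -2.8, -1.3]
grip_width: 0.575
grip_force: 6.0
```

Run:
```python
from h import *
s=st(); im=get_image('wrist'); cv2.imwrite('pics/w3.png',im[150:400,120:520,::-1])
M=R.from_rotvec(s['tool_rot']).as_matrix(); print('F tool',s['ft_force']@M)
```

```text
t 5.4 pos [ 0.6296 -0.1766  0.1156] yaw -150.5 F [ 3.  -2.8 -1.3] T [-0.44 -0.62 -0.04] w 50.0 gf 6.0 q [0.85, 0.55, -0.84, 1.56, 0.43, 1.22, 2.03]
F tool [-1.19383309 -3.91947261  1.31643684]
```

View pics/w3.png

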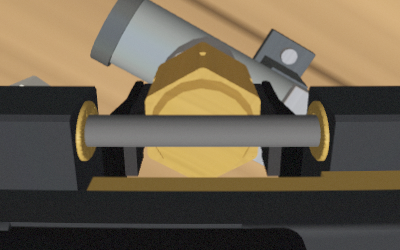

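Grip is on the flats (50.0 mm), with a −3.9 N side force along tool y. I shift 2 mm that way and grip firmly.

Request:
send_rows(
  xyz=[
    [0, 0, 0],
    [1, -1, 0],
    [1.5, -2, 0],
    [1.5, -2, 0],
    [1.5, -2, 0],
    [1.5, -2, 0],
    [1.5, -2, 0],
    [1.5, -2, 0],
    [1.5, -2, 0],
    [1.5, -2, 0],
  ],
  dr=[
    [0, 0, 0],
    [0, 0, 0],
    [0, 0, 0],
    [0, 0, 0],
    [0, 0, 0],
    [0, 0, 0],
    [0, 0, 0],
    [0, 0, 0],
    [0, 0, 0],
    [0, 0, 0],
  ],
  jaw=60,
  grip_force=6,
)

```text
time: 6.28
position: [0.6289, -0.1782, 0.1156]
tool_rot: [-0.8, 3.038, -0.001]
ft_force: [-0.7, 0.9, -0.6]
grip_width: 0.686
grip_force: 0.0
```

Request:
send_rows(
  xyz=[
    [0, 0, 0],
    [0, 0, 0],
    [0, 0, 0],
    [0, 0, 0],
    [0, 0, 0],
    [0, 0, 0],
    [0, 0, 0],
    [0, 0, 0],
    [0, 0, 0],
    [0, 0, 0],
  ],
  dr=[
    [0, 0, 0],
    [0, 0, 0],
    [0, 0, 0],
    [0, 0, 0],
    [0, 0, 0],
    [0, 0, 0],
    [0, 0, 0],
    [0, 0, 0],
    [0, 0, 0],
    [0, 0, 0],
  ],
  jaw=40,
  grip_force=45,
)

```text
time: 7.12
position: [0.6286, -0.1778, 0.1155]
tool_rot: [0.801, -3.037, 0.0]
ft_force: [-3.3, 2.5, 1.8]
grip_width: 0.573
grip_force: 45.0
```

Request:
send_rows(
  xyz=[
    [0, 0, 0],
    [0, 0, -0.4],
    [0, 0, -0.6],
    [0, 0, -0.9],
    [0, 0, -1.2],
    [0, 0, -1.4],
    [0, 0, -1.7],
    [0, 0, -2],
    [0, 0, -2.2],
    [0, 0, -2.2],
  ],
  dr=[
    [0, 0, 0.12],
    [0, 0, 0.24],
    [0, 0, 0.36],
    [0, 0, 0.48],
    [0, 0, 0.6],
    [0, 0, 0.72],
    [0, 0, 0.84],
    [0, 0, 0.96],
    [0, 0, 1.08],
    [0, 0, 1.15],
  ],
)

```text
time: 7.95
position: [0.6285, -0.1779, 0.1162]
tool_rot: [-0.988, -2.982, 0.001]
ft_force: [0.4, 1.6, -6.1]
grip_width: 0.568
grip_force: 45.0
```

Run:
```python
from h import *
s=st(); M=R.from_rotvec(s['tool_rot']).as_matrix(); print('F tool',s['ft_force']@M)
```

```text
t 7.95 pos [ 0.6285 -0.1779  0.1162] yaw 143.3 F [ 0.4  1.6 -6.1] T [ 0.45 -0.22  0.06] w 49.5 gf 45.0 q [0.71, 0.48, -0.62, 1.57, 0.3, 1.19, 0.96]
F tool [0.6233642  1.49587821 6.11101984]
```

Request:
send_rows(
  xyz=[
    [0, 0, -0.2],
    [0, 0, -0.5],
    [0, 0, -0.7],
    [0, 0, -0.9],
    [0, 0, -1.2],
    [0, 0, -1.4],
    [0, 0, -1.6],
    [0, 0, -1.9],
    [0, 0, -2.1],
    [0, 0, -2.3],
  ],
  dr=[
    [0, 0, 0.12],
    [0, 0, 0.24],
    [0, 0, 0.36],
    [0, 0, 0.48],
    [0, 0, 0.6],
    [0, 0, 0.72],
    [0, 0, 0.84],
    [0, 0, 0.96],
    [0, 0, 1.08],
    [0, 0, 1.2],
  ],
)

```text
time: 8.78
position: [0.6293, -0.1764, 0.1185]
tool_rot: [-2.498, -1.904, -0.002]
ft_force: [2.8, 3.8, -5.1]
grip_width: 0.568
grip_force: 45.0
```

Request:
send_rows(
  xyz=[
    [0, 0, -0.2],
    [0, 0, -0.5],
    [0, 0, -0.7],
    [0, 0, -0.9],
    [0, 0, -1.2],
    [0, 0, -1.4],
    [0, 0, -1.6],
    [0, 0, -1.9],
    [0, 0, -2.1],
    [0, 0, -2.3],
  ],
  dr=[
    [0, 0, 0.12],
    [0, 0, 0.24],
    [0, 0, 0.36],
    [0, 0, 0.48],
    [0, 0, 0.6],
    [0, 0, 0.72],
    [0, 0, 0.84],
    [0, 0, 0.96],
    [0, 0, 1.08],
    [0, 0, 1.2],
  ],
)

```text
time: 9.62
position: [0.6308, -0.1768, 0.1215]
tool_rot: [-3.137, -0.161, -0.006]
ft_force: [5.2, 3.0, -5.6]
grip_width: 0.573
grip_force: 45.0
```

Run:
```python
from h import *
s=st(); im=get_image('wrist'); cv2.imwrite('pics/w4.png',im[100:400,120:520,::-1])
```

```text
t 9.62 pos [ 0.6308 -0.1768  0.1215] yaw 5.9 F [ 5.2  3.  -5.6] T [ 0.71 -1.13  0.04] w 49.8 gf 45.0 q [0.4, 0.41, -0.21, 1.58, 0.09, 1.16, -1.3]
```

View pics/w4.png

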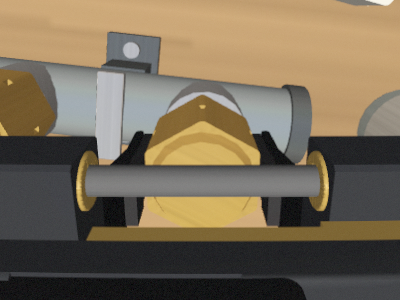

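The cap turns and rises with the jaws. I finish the turn and lift.

Request:
send_rows(
  xyz=[
    [0, 0, -0.2],
    [0, 0, -0.5],
    [0, 0, -0.7],
    [0, 0, -0.9],
    [0, 0, -1.2],
    [0, 0, -1.4],
    [0, 0, -1.6],
    [0, 0, -1.9],
    [0, 0, -2.1],
    [0, 0, -2.1],
  ],
  dr=[
    [0, 0, 0.12],
    [0, 0, 0.24],
    [0, 0, 0.36],
    [0, 0, 0.48],
    [0, 0, 0.6],
    [0, 0, 0.72],
    [0, 0, 0.84],
    [0, 0, 0.96],
    [0, 0, 1.05],
    [0, 0, 1.05],
  ],
)

```text
time: 10.5
position: [0.6312, -0.1777, 0.1241]
tool_rot: [-2.798, 1.427, -0.008]
ft_force: [5.5, 0.6, -5.3]
grip_width: 0.573
grip_force: 45.0
```

Request:
send_rows(
  xyz=[
    [0, 0, -2],
    [0, 0, -4],
    [0, 0, -6],
    [0, 0, -8],
    [0, 0, -12],
    [0, 0, -16],
    [0, 0, -20],
    [0, 0, -24],
    [0, 0, -28],
    [0, 0, -30],
  ],
  dr=[
    [0, 0, 0],
    [0, 0, 0],
    [0, 0, 0],
    [0, 0, 0],
    [0, 0, 0],
    [0, 0, 0],
    [0, 0, 0],
    [0, 0, 0],
    [0, 0, 0],
    [0, 0, 0],
  ],
)

```text
time: 11.33
position: [0.6255, -0.1716, 0.1378]
tool_rot: [-2.802, 1.417, 0.026]
ft_force: [17.0, 5.0, -61.4]
grip_width: 0.568
grip_force: 44.7
```

Run:
```python
from h import *
s=st()
```

```text
t 11.33 pos [ 0.6255 -0.1716  0.1378] yaw -53.7 F [ 17.    5.  -61.4] T [ 1.21 -4.06 -0.02] w 49.4 gf 44.7 q [0.26, 0.39, -0.04, 1.56, 0.01, 1.2, -2.29]
```

It is still held at 61 N, so I ease back down at once and look.

Request:
send_rows(
  xyz=[
    [0, 0, 10],
    [0, 0, 20],
    [0, 0, 26],
    [0, 0, 28],
    [0, 0, 28],
    [0, 0, 28],
    [0, 0, 28],
    [0, 0, 28],
    [0, 0, 28],
    [0, 0, 28],
  ],
  dr=[
    [0, 0, 0],
    [0, 0, 0],
    [0, 0, 0],
    [0, 0, 0],
    [0, 0, 0],
    [0, 0, 0],
    [0, 0, 0],
    [0, 0, 0],
    [0, 0, 0],
    [0, 0, 0],
  ],
)

```text
time: 12.17
position: [0.6309, -0.1793, 0.129]
tool_rot: [-2.799, 1.426, -0.01]
ft_force: [1.2, 1.1, 6.1]
grip_width: 0.569
grip_force: 45.0
```

Run:
```python
from h import *
s=st(); im=get_image('wrist'); cv2.imwrite('pics/w5.png',im[60:360,120:520,::-1])
```

```text
t 12.17 pos [ 0.6309 -0.1793  0.129 ] yaw -54.0 F [1.2 1.1 6.1] T [ 0.34 -0.41 -0.02] w 49.5 gf 45.0 q [0.27, 0.4, -0.04, 1.57, 0.02, 1.16, -2.29]
```

View pics/w5.png

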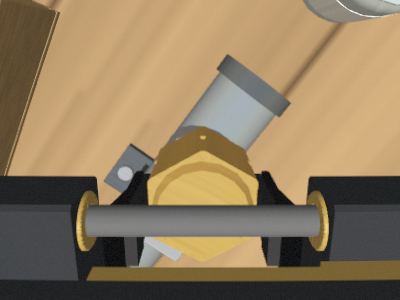

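The gripper slid about 5 mm up the cap, which still needs some turning. I regrasp 120° back and turn on.

Request:
send_rows(
  xyz=[
    [0, 0, 0],
    [0, 0, 0],
    [0, 0, 0],
    [0, 0, 0],
    [0, 0, 5],
    [0, 0, 5],
    [0, 0, 5],
    [0, 0, 5],
    [0, 0, 5],
    [0, 0, 5],
  ],
  dr=[
    [0, 0, 0],
    [0, 0, 0],
    [0, 0, 0],
    [0, 0, 0],
    [0, 0, -0.12],
    [0, 0, -0.24],
    [0, 0, -0.36],
    [0, 0, -0.48],
    [0, 0, -0.6],
    [0, 0, -0.72],
  ],
  jaw=80,
)

```text
time: 13.05
position: [0.6284, -0.1785, 0.1209]
tool_rot: [3.122, -0.34, -0.001]
ft_force: [-0.8, -0.3, 0.3]
grip_width: 0.916
grip_force: 0.0
```

Request:
send_rows(
  xyz=[
    [0, 0, 0],
    [0, 0, 0],
    [0, 0, 0],
    [0, 0, 0],
    [0, 0, 0],
    [0, 0, 0],
    [0, 0, 0],
    [0, 0, 0],
    [0, 0, 0],
    [0, 0, 0],
  ],
  dr=[
    [0, 0, -0.12],
    [0, 0, -0.24],
    [0, 0, -0.36],
    [0, 0, -0.48],
    [0, 0, -0.6],
    [0, 0, -0.72],
    [0, 0, -0.84],
    [0, 0, -0.96],
    [0, 0, -1.08],
    [0, 0, -1.2],
  ],
)

```text
time: 13.88
position: [0.6284, -0.1786, 0.1209]
tool_rot: [2.769, 1.482, -0.002]
ft_force: [0.3, 0.7, 0.9]
grip_width: 0.923
grip_force: 0.0
```

Run:
```python
from h import *
s=st(); im=get_image('wrist'); cv2.imwrite('pics/w6.png',im[60:360,120:520,::-1])
for z in (.140,):
  for c in [(.63,-.178)]: print(hexc(hexfit(im,'wrist',s,c,z),c))
t=get_image('top')
```

```text
t 13.88 pos [ 0.6284 -0.1786  0.1209] yaw 56.3 F [0.3 0.7 0.9] T [ 0.01 -0.16  0.02] w 80.3 gf 0.0 q [0.51, 0.43, -0.35, 1.57, 0.16, 1.17, -0.46]
(array([ 0.64007412, -0.16387214]), np.float64(35.55767804041821), np.float64(-3.5), 779.5625)
```

Request:
send_rows(
  xyz=[
    [0, 0, 0],
    [0, 0, 0],
    [0, 0, 0],
    [0, 0, 0],
    [0, 0, 0],
    [0, 0, 0],
    [0, 0, 0],
    [0, 0, 0],
    [0, 0, 0],
    [0, 0, 0],
  ],
  dr=[
    [0, 0, -0.1],
    [0, 0, -0.17],
    [0, 0, -0.17],
    [0, 0, -0.17],
    [0, 0, -0.17],
    [0, 0, -0.17],
    [0, 0, -0.17],
    [0, 0, -0.17],
    [0, 0, -0.17],
    [0, 0, -0.17],
  ],
)

```text
time: 14.82
position: [0.6289, -0.1783, 0.1215]
tool_rot: [2.639, 1.703, -0.0]
ft_force: [0.2, -0.4, 1.0]
grip_width: 0.921
grip_force: 0.0
```

Request:
send_rows(
  xyz=[
    [0, 0, 0],
    [0, 0, 0],
    [0, 0, 0],
    [0, 0, 0],
    [0, 0, 0],
    [0, 0, 0],
    [0, 0, 0],
    [0, 0, 0],
    [0, 0, 0],
    [0, 0, 0],
  ],
  dr=[
    [0, 0, 0],
    [0, 0, 0],
    [0, 0, 0],
    [0, 0, 0],
    [0, 0, 0],
    [0, 0, 0],
    [0, 0, 0],
    [0, 0, 0],
    [0, 0, 0],
    [0, 0, 0],
  ],
  jaw=40,
)

```text
time: 15.65
position: [0.629, -0.1785, 0.1216]
tool_rot: [2.638, 1.703, -0.0]
ft_force: [0.8, -0.6, 0.6]
grip_width: 0.577
grip_force: 44.3
```

Request:
send_rows(
  xyz=[
    [0, 0, -0.2],
    [0, 0, -0.5],
    [0, 0, -0.7],
    [0, 0, -0.9],
    [0, 0, -1.2],
    [0, 0, -1.4],
    [0, 0, -1.6],
    [0, 0, -1.9],
    [0, 0, -1.9],
    [0, 0, -1.9],
  ],
  dr=[
    [0, 0, 0.12],
    [0, 0, 0.24],
    [0, 0, 0.36],
    [0, 0, 0.48],
    [0, 0, 0.6],
    [0, 0, 0.72],
    [0, 0, 0.84],
    [0, 0, 0.9],
    [0, 0, 0.9],
    [0, 0, 0.9],
  ],
)

```text
time: 16.48
position: [0.6289, -0.1773, 0.1234]
tool_rot: [-3.117, -0.391, 0.0]
ft_force: [0.1, 2.0, 1.0]
grip_width: 0.572
grip_force: 44.3
```

Request:
send_rows(
  xyz=[
    [0, 0, -2],
    [0, 0, -4],
    [0, 0, -6],
    [0, 0, -8],
    [0, 0, -10],
    [0, 0, -11],
    [0, 0, -12],
    [0, 0, -12],
    [0, 0, -12],
    [0, 0, -12],
  ],
  dr=[
    [0, 0, 0],
    [0, 0, 0],
    [0, 0, 0],
    [0, 0, 0],
    [0, 0, 0],
    [0, 0, 0],
    [0, 0, 0],
    [0, 0, 0],
    [0, 0, 0],
    [0, 0, 0],
  ],
)

```text
time: 17.32
position: [0.6292, -0.1781, 0.1359]
tool_rot: [3.117, 0.387, 0.001]
ft_force: [1.0, 4.0, -4.4]
grip_width: 0.575
grip_force: 44.3
```

Run:
```python
from h import *
s=st()
```

```text
t 17.32 pos [ 0.6292 -0.1781  0.1359] yaw 14.2 F [ 1.   4.  -4.4] T [ 0.94 -0.3   0.03] w 50.0 gf 44.3 q [0.42, 0.4, -0.23, 1.56, 0.1, 1.19, -1.16]
```

Free: the load is about the cap's weight. I lift it and find the tray again while carrying.

Request:
send_rows(
  xyz=[
    [0, 0, -40],
    [0, 0, -80],
    [0, 0, -100],
    [0, 0, -100],
    [0, 0, -100],
    [0, 0, -100],
    [0, 0, -100],
    [0, 0, -100],
    [0, 0, -100],
    [0, 0, -100],
  ],
  dr=[
    [0, 0, 0],
    [0, 0, 0],
    [0, 0, -0.1],
    [0, 0, -0.2],
    [0, 0, -0.3],
    [0, 0, -0.4],
    [0, 0, -0.5],
    [0, 0, -0.6],
    [0, 0, -0.7],
    [0, 0, -0.8],
  ],
)

```text
time: 18.15
position: [0.6279, -0.1808, 0.2353]
tool_rot: [2.716, 1.572, -0.005]
ft_force: [-0.4, 0.1, -5.3]
grip_width: 0.575
grip_force: 44.3
```

```bash
cat >> h.py <<'E'
def tray():
    t=get_image('top'); N=500; g=np.mgrid[:N,:N].astype(float)  # 1mm/px, x .15..,y 0..
    P=np.stack([.65-g[0]*.001,.55-g[1]*.001,np.full((N,N),.045)],-1).reshape(-1,3)
    u=proj('top',P).reshape(N,N,2).astype(np.float32); w=cv2.remap(t,u[...,0],u[...,1],cv2.INTER_LINEAR)
    h=cv2.cvtColor(w,cv2.COLOR_RGB2HSV); m=cv2.inRange(h,(0,0,70),(180,45,255)); m[:90]=0; m=cv2.morphologyEx(m,cv2.MORPH_CLOSE,np.ones((9,9))); m=cv2.morphologyEx(m,cv2.MORPH_OPEN,np.ones((7,7)))
    cs,_=cv2.findContours(m,cv2.RETR_EXTERNAL,cv2.CHAIN_APPROX_NONE); c=max(cs,key=cv2.contourArea)
    (cx,cy),wh,a=cv2.minAreaRect(c); b=cv2.boxPoints(((cx,cy),wh,a)); W=np.c_[.65-b[:,1]*.001,.55-b[:,0]*.001]
    e=W[1]-W[0]; e2=W[2]-W[1]; e=e if np.linalg.norm(e)>np.linalg.norm(e2) else e2; e=e*np.sign(e[1])
    yaw=np.degrees(np.arctan2(e[1],e[0]))-90
    print('tray',W.mean(0).round(4),np.round(wh),'yaw',round(yaw,1)); cv2.imwrite('pics/tray_%.0f.png'%(get_state()['time']*10),w[:,:,::-1]); return W.mean(0),yaw
E
python3 - <<'E'
from h import *
st();c,y=tray();st()
E
```

```text
t 18.15 pos [ 0.6279 -0.1808  0.2353] yaw 60.1 F [-0.4  0.1 -5.3] T [ 0.   -0.05 -0.01] w 50.0 gf 44.3 q [0.5, 0.35, -0.35, 1.44, 0.12, 1.37, -0.37]
tray [0.434  0.2807] [164. 261.] yaw 2.7
t 18.2 pos [ 0.6279 -0.1808  0.2353] yaw 60.4 F [-0.4  0.3 -5.4] T [-0.04 -0.04 -0.01] w 49.8 gf 44.3 q [0.5, 0.35, -0.35, 1.44, 0.12, 1.37, -0.36]
```

Run:
```python
from h import *
goal([.56,.05,.235],80);goal([.430,.364,.22],93)
```

```text
xyz [167.1, -173.1, -0.5] dr [0.0002, 0.004, -0.3424]
  xyz [375.8, -441.3, 13.4] dr [-0.0003, 0.0041, -0.5693]
```

Request:
send_rows(
  xyz=[
    [30, -25, 0],
    [55, -55, 0],
    [80, -80, 0],
    [105, -105, 0],
    [130, -132, 0],
    [155, -158, 0],
    [167, -173, 0],
    [167, -173, 0],
    [167, -173, 0],
    [167, -173, 0],
  ],
  dr=[
    [0, 0.004, -0.05],
    [0, 0.004, -0.1],
    [0, 0.004, -0.15],
    [0, 0.004, -0.2],
    [0, 0.004, -0.25],
    [0, 0.004, -0.3],
    [0, 0.004, -0.342],
    [0, 0.004, -0.342],
    [0, 0.004, -0.342],
    [0, 0.004, -0.342],
  ],
)

```text
time: 19.03
position: [0.563, 0.0506, 0.2353]
tool_rot: [2.417, 2.006, 0.003]
ft_force: [0.0, -0.8, -5.7]
grip_width: 0.572
grip_force: 44.3
```

Run:
```python
from h import *
s=st();goal([.430,.364,.20],93)
```

```text
t 19.03 pos [0.563  0.0506 0.2353] yaw 79.4 F [ 0.  -0.8 -5.7] T [-0.06 -0.1  -0.02] w 49.7 gf 44.3 q [0.33, 0.18, -0.52, 1.66, 0.09, 1.33, -0.39]
  xyz [283.5, -188.6, 35.1] dr [0.0023, -0.0004, -0.2377]
```

Request:
send_rows(
  xyz=[
    [30, -20, 4],
    [60, -40, 8],
    [90, -60, 12],
    [125, -83, 16],
    [160, -106, 20],
    [195, -130, 24],
    [230, -153, 28],
    [260, -173, 32],
    [284, -189, 35],
    [284, -189, 35],
  ],
  dr=[
    [0.002, 0, -0.03],
    [0.002, 0, -0.06],
    [0.002, 0, -0.09],
    [0.002, 0, -0.12],
    [0.002, 0, -0.15],
    [0.002, 0, -0.18],
    [0.002, 0, -0.21],
    [0.002, 0, -0.238],
    [0.002, 0, -0.238],
    [0.002, 0, -0.238],
  ],
)

```text
time: 19.87
position: [0.4244, 0.3725, 0.2007]
tool_rot: [-2.146, -2.284, -0.006]
ft_force: [-0.9, 0.9, -5.2]
grip_width: 0.574
grip_force: 44.3
```

Request:
send_rows(
  xyz=[
    [0, 0, 0],
    [0, 0, 0],
    [0, 0, 30],
    [0, 0, 60],
    [0, 0, 90],
    [0, 0, 115],
    [0, 0, 130],
    [0, 0, 140],
    [0, 0, 145],
    [0, 0, 145],
  ],
  dr=[
    [0, 0, 0],
    [0, 0, 0],
    [0, 0, 0],
    [0, 0, 0],
    [0, 0, 0],
    [0, 0, 0],
    [0, 0, 0],
    [0, 0, 0],
    [0, 0, 0],
    [0, 0, 0],
  ],
)

```text
time: 20.7
position: [0.4292, 0.3655, 0.0552]
tool_rot: [-2.16, -2.278, -0.001]
ft_force: [-0.2, 0.4, -5.1]
grip_width: 0.574
grip_force: 44.3
```

Run:
```python
from h import *
s=st(); im=get_image('wrist'); cv2.imwrite('pics/w7.png',im[:,:,::-1]); cv2.imwrite('pics/tp.png',get_image('top')[200:360,100:320,::-1])
goal([.430,.364,.041],93)
```

```text
t 20.7 pos [0.4292 0.3655 0.0552] yaw 93.1 F [-0.2  0.4 -5.1] T [-0.04 -0.05 -0.01] w 49.9 gf 44.3 q [-0.14, 0.4, -0.72, 1.85, 0.3, 1.01, -0.93]
  xyz [-3.1, 0.4, 15.9] dr [0.0016, -0.0037, 0.0023]
```

View pics/w7.png

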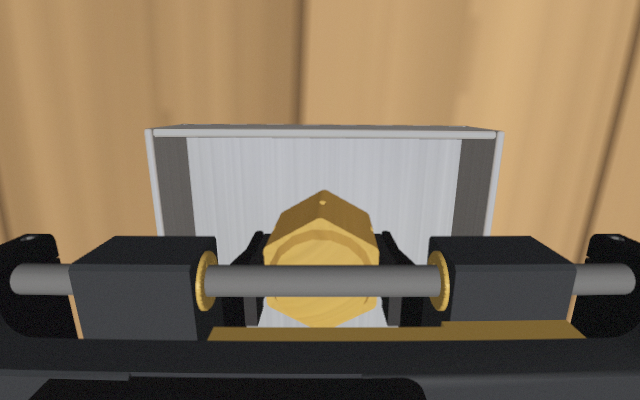

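The cap is over the tray's far end, centred between the walls at (188–460, 135). I lower, release and rise.

Request:
send_rows(
  xyz=[
    [0, 0, 5],
    [0, 0, 9],
    [0, 0, 12],
    [0, 0, 14],
    [0, 0, 16],
    [0, 0, 17],
    [0, 0, 18],
    [0, 0, 18],
    [0, 0, 18],
    [0, 0, 18],
  ],
  dr=[
    [0, 0, 0],
    [0, 0, 0],
    [0, 0, 0],
    [0, 0, 0],
    [0, 0, 0],
    [0, 0, 0],
    [0, 0, 0],
    [0, 0, 0],
    [0, 0, 0],
    [0, 0, 0],
  ],
)

```text
time: 21.63
position: [0.4285, 0.3676, 0.0396]
tool_rot: [-2.157, -2.282, -0.004]
ft_force: [-2.5, -1.9, 8.2]
grip_width: 0.576
grip_force: 44.4
```

Request:
send_rows(
  xyz=[
    [0, 0, 0],
    [0, 0, 0],
    [0, 0, 0],
    [0, 0, 0],
    [0, 0, -10],
    [0, 0, -50],
    [0, 0, -90],
    [0, 0, -130],
    [0, 0, -165],
    [0, 0, -165],
  ],
  dr=[
    [0, 0, 0],
    [0, 0, 0],
    [0, 0, 0],
    [0, 0, 0],
    [0, 0, 0],
    [0, 0, 0],
    [0, 0, 0],
    [0, 0, 0],
    [0, 0, 0],
    [0, 0, 0],
  ],
  jaw=75,
)

```text
time: 22.47
position: [0.4309, 0.3701, 0.2115]
tool_rot: [2.157, 2.283, 0.024]
ft_force: [0.8, 0.9, -0.3]
grip_width: 0.864
grip_force: 0.0
```

Run:
```python
from h import *
s=st(); 
goal([.5,.15,.22],150);goal([.631,-.064,.22],209.5)
```

```text
t 22.47 pos [0.4309 0.3701 0.2115] yaw 93.2 F [ 0.8  0.9 -0.3] T [ 0.11 -0.17 -0.02] w 75.2 gf 0.0 q [-0.07, 0.23, -0.78, 1.69, 0.17, 1.28, -0.83]
  xyz [-223.6, 56.6, -10.1] dr [0.0154, -0.0034, -0.9907]
  xyz [-444.6, 175.3, -10.9] dr [0.0173, 0.0054, -2.0291]
```

Request:
send_rows(
  xyz=[
    [-25, 6, -1],
    [-50, 12, -2],
    [-75, 18, -4],
    [-100, 25, -6],
    [-125, 31, -8],
    [-150, 38, -10],
    [-175, 44, -10],
    [-200, 50, -10],
    [-223, 57, -10],
    [-223, 57, -10],
  ],
  dr=[
    [0.002, 0, -0.1],
    [0.004, 0, -0.21],
    [0.006, 0, -0.32],
    [0.008, 0, -0.43],
    [0.01, 0, -0.54],
    [0.012, 0, -0.65],
    [0.012, 0, -0.76],
    [0.012, 0, -0.87],
    [0.012, 0, -0.98],
    [0.012, 0, -0.99],
  ],
  jaw=87,
)

```text
time: 23.3
position: [0.4996, 0.1411, 0.2122]
tool_rot: [-0.818, -3.026, 0.013]
ft_force: [0.9, -0.5, 0.1]
grip_width: 1.004
grip_force: 0.0
```

Run:
```python
from h import *
st();goal([.6302,-.0632,.20],209.5)
```

```text
t 23.3 pos [0.4996 0.1411 0.2122] yaw 149.8 F [ 0.9 -0.5  0.1] T [-0.   -0.2  -0.02] w 87.4 gf 0.0 q [0.35, 0.11, -0.72, 1.78, 0.08, 1.29, 0.65]
  xyz [-215.8, -110.6, 12.3] dr [-0.0063, -0.0094, -1.0426]
```

Request:
send_rows(
  xyz=[
    [-30, -15, 0],
    [-60, -31, 2],
    [-90, -46, 4],
    [-120, -61, 6],
    [-150, -77, 8],
    [-180, -92, 10],
    [-200, -103, 12],
    [-216, -111, 12],
    [-216, -111, 12],
    [-216, -111, 12],
  ],
  dr=[
    [-0.006, -0.009, -0.12],
    [-0.006, -0.009, -0.24],
    [-0.006, -0.009, -0.36],
    [-0.006, -0.009, -0.48],
    [-0.006, -0.009, -0.6],
    [-0.006, -0.009, -0.72],
    [-0.006, -0.009, -0.84],
    [-0.006, -0.009, -0.96],
    [-0.006, -0.009, -1.043],
    [-0.006, -0.009, -1.043],
  ],
)

```text
time: 24.13
position: [0.6292, -0.0584, 0.1991]
tool_rot: [0.803, -3.036, -0.006]
ft_force: [-0.5, 0.7, 0.0]
grip_width: 1.001
grip_force: 0.0
```

Request:
send_rows(
  xyz=[
    [0, 0, 0],
    [0, 0, 0],
    [0, 0, 0],
    [0, 0, 0],
    [0, 0, 0],
    [0, 0, 0],
    [0, 0, 0],
    [0, 0, 0],
    [0, 0, 0],
    [0, 0, 0],
  ],
  dr=[
    [0, 0, 0],
    [0, 0, 0],
    [0, 0, 0],
    [0, 0, 0],
    [0, 0, 0],
    [0, 0, 0],
    [0, 0, 0],
    [0, 0, 0],
    [0, 0, 0],
    [0, 0, 0],
  ],
)

```text
time: 24.97
position: [0.6288, -0.0573, 0.1994]
tool_rot: [0.805, -3.036, -0.005]
ft_force: [0.8, 0.1, 0.4]
grip_width: 1.003
grip_force: 0.0
```

Run:
```python
from h import *
s=st();im=get_image('wrist');print(hexc(hexfit(im,'wrist',s,(.63,-.063)),(.63,-.063)))
goal([.6302,-.0632,.115],209.5)
```

```text
t 24.97 pos [ 0.6288 -0.0573  0.1994] yaw -150.3 F [0.8 0.1 0.4] T [ 0.11 -0.12  0.01] w 87.3 gf 0.0 q [0.59, 0.38, -0.69, 1.53, 0.25, 1.32, 1.96]
(array([ 0.63015392, -0.06523503]), np.float64(48.80394725812394), np.float64(1.4210854715202004e-14), 2022.28125)
  xyz [1.7, -6.1, 84.4] dr [0.003, -0.0, 0.0033]
```

The wrist view puts cap2 at (0.630, −0.065), which agrees with the prediction. I grip it and unscrew.

Request:
send_rows(
  xyz=[
    [2, -7, 0],
    [2, -7, 35],
    [2, -7, 70],
    [2, -7, 84],
    [2, -7, 84],
    [2, -7, 84],
    [2, -7, 84],
    [2, -7, 84],
    [2, -7, 84],
    [2, -7, 84],
  ],
  dr=[
    [0.003, 0, 0.003],
    [0.003, 0, 0.003],
    [0.003, 0, 0.003],
    [0.003, 0, 0.003],
    [0.003, 0, 0.003],
    [0.003, 0, 0.003],
    [0.003, 0, 0.003],
    [0.003, 0, 0.003],
    [0.003, 0, 0.003],
    [0.003, 0, 0.003],
  ],
)

```text
time: 25.85
position: [0.6312, -0.0641, 0.1168]
tool_rot: [-0.8, 3.036, -0.002]
ft_force: [0.3, -0.4, 0.6]
grip_width: 1.002
grip_force: 0.0
```

Request:
send_rows(
  xyz=[
    [0, 0, 0],
    [0, 0, 0],
    [0, 0, 0],
    [0, 0, 0],
    [0, 0, 0],
    [0, 0, 0],
    [0, 0, 0],
    [0, 0, 0],
    [0, 0, 0],
    [0, 0, 0],
  ],
  dr=[
    [0, 0, 0],
    [0, 0, 0],
    [0, 0, 0],
    [0, 0, 0],
    [0, 0, 0],
    [0, 0, 0],
    [0, 0, 0],
    [0, 0, 0],
    [0, 0, 0],
    [0, 0, 0],
  ],
  jaw=40,
  grip_force=45,
)

```text
time: 26.68
position: [0.6303, -0.064, 0.1153]
tool_rot: [0.8, -3.038, -0.0]
ft_force: [0.2, 0.2, 0.5]
grip_width: 0.566
grip_force: 45.0
```

Run:
```python
from h import *
s=st();M=R.from_rotvec(s['tool_rot']).as_matrix(); print('F tool',s['ft_force']@M)
```

```text
t 26.68 pos [ 0.6303 -0.064   0.1153] yaw -150.5 F [0.2 0.2 0.5] T [ 0.22 -0.06 -0.02] w 49.2 gf 45.0 q [0.58, 0.45, -0.67, 1.62, 0.3, 1.17, 1.93]
F tool [-0.21231222  0.05266126 -0.48556121]
```

Request:
send_rows(
  xyz=[
    [0, 0, -0.2],
    [0, 0, -0.5],
    [0, 0, -0.7],
    [0, 0, -0.9],
    [0, 0, -1.2],
    [0, 0, -1.4],
    [0, 0, -1.6],
    [0, 0, -1.9],
    [0, 0, -2.1],
    [0, 0, -2.3],
  ],
  dr=[
    [0, 0, 0.12],
    [0, 0, 0.24],
    [0, 0, 0.36],
    [0, 0, 0.48],
    [0, 0, 0.6],
    [0, 0, 0.72],
    [0, 0, 0.84],
    [0, 0, 0.96],
    [0, 0, 1.08],
    [0, 0, 1.2],
  ],
)

```text
time: 27.52
position: [0.6293, -0.0625, 0.116]
tool_rot: [-1.061, -2.953, -0.002]
ft_force: [1.0, 2.5, -6.1]
grip_width: 0.569
grip_force: 45.0
```

Request:
send_rows(
  xyz=[
    [0, 0, -0.2],
    [0, 0, -0.5],
    [0, 0, -0.7],
    [0, 0, -0.9],
    [0, 0, -1.2],
    [0, 0, -1.4],
    [0, 0, -1.6],
    [0, 0, -1.9],
    [0, 0, -2.1],
    [0, 0, -2.3],
  ],
  dr=[
    [0, 0, 0.12],
    [0, 0, 0.24],
    [0, 0, 0.36],
    [0, 0, 0.48],
    [0, 0, 0.6],
    [0, 0, 0.72],
    [0, 0, 0.84],
    [0, 0, 0.96],
    [0, 0, 1.08],
    [0, 0, 1.2],
  ],
)

```text
time: 28.35
position: [0.6306, -0.0611, 0.1187]
tool_rot: [-2.543, -1.84, -0.003]
ft_force: [3.3, 4.8, -5.4]
grip_width: 0.57
grip_force: 45.0
```

Request:
send_rows(
  xyz=[
    [0, 0, -0.2],
    [0, 0, -0.5],
    [0, 0, -0.7],
    [0, 0, -0.9],
    [0, 0, -1.2],
    [0, 0, -1.4],
    [0, 0, -1.6],
    [0, 0, -1.9],
    [0, 0, -2.1],
    [0, 0, -2.3],
  ],
  dr=[
    [0, 0, 0.12],
    [0, 0, 0.24],
    [0, 0, 0.36],
    [0, 0, 0.48],
    [0, 0, 0.6],
    [0, 0, 0.72],
    [0, 0, 0.84],
    [0, 0, 0.96],
    [0, 0, 1.08],
    [0, 0, 1.2],
  ],
)

```text
time: 29.18
position: [0.6323, -0.0618, 0.1218]
tool_rot: [-3.138, -0.083, -0.006]
ft_force: [6.0, 3.2, -7.0]
grip_width: 0.57
grip_force: 45.0
```

Request:
send_rows(
  xyz=[
    [0, 0, -0.2],
    [0, 0, -0.5],
    [0, 0, -0.7],
    [0, 0, -0.9],
    [0, 0, -1.2],
    [0, 0, -1.4],
    [0, 0, -1.6],
    [0, 0, -1.9],
    [0, 0, -2.1],
    [0, 0, -2.1],
  ],
  dr=[
    [0, 0, 0.12],
    [0, 0, 0.24],
    [0, 0, 0.36],
    [0, 0, 0.48],
    [0, 0, 0.6],
    [0, 0, 0.72],
    [0, 0, 0.84],
    [0, 0, 0.96],
    [0, 0, 1.08],
    [0, 0, 1.15],
  ],
)

```text
time: 30.02
position: [0.6325, -0.0628, 0.1241]
tool_rot: [-2.678, 1.637, -0.005]
ft_force: [5.9, 0.2, -5.6]
grip_width: 0.573
grip_force: 45.0
```

Request:
send_rows(
  xyz=[
    [0, 0, 0],
    [0, 0, 0],
    [0, 0, -1],
    [0, 0, -2],
    [0, 0, -3],
    [0, 0, -4],
    [0, 0, -5],
    [0, 0, -6],
    [0, 0, -6],
    [0, 0, -6],
  ],
  dr=[
    [0, 0, 0],
    [0, 0, 0],
    [0, 0, 0],
    [0, 0, 0],
    [0, 0, 0],
    [0, 0, 0],
    [0, 0, 0],
    [0, 0, 0],
    [0, 0, 0],
    [0, 0, 0],
  ],
)

```text
time: 30.85
position: [0.6312, -0.0644, 0.1262]
tool_rot: [2.684, -1.632, 0.002]
ft_force: [10.2, -1.2, -20.4]
grip_width: 0.572
grip_force: 45.0
```

Run:
```python
from h import *
s=st()
```

```text
t 30.85 pos [ 0.6312 -0.0644  0.1262] yaw -62.6 F [ 10.2  -1.2 -20.4] T [-0.35 -2.53 -0.14] w 49.7 gf 45.0 q [-0.02, 0.36, 0.1, 1.63, -0.04, 1.15, -2.58]
```

Request:
send_rows(
  xyz=[
    [0, 0, 5],
    [0, 0, 5],
    [0, 0, 5],
    [0, 0, 5],
    [0, 0, 5],
    [0, 0, 5],
    [0, 0, 5],
    [0, 0, 5],
    [0, 0, 5],
    [0, 0, 5],
  ],
  dr=[
    [0, 0, 0],
    [0, 0, 0],
    [0, 0, 0],
    [0, 0, -0.1],
    [0, 0, -0.22],
    [0, 0, -0.34],
    [0, 0, -0.46],
    [0, 0, -0.58],
    [0, 0, -0.7],
    [0, 0, -0.8],
  ],
  jaw=80,
)

```text
time: 31.68
position: [0.6307, -0.064, 0.1265]
tool_rot: [-3.109, 0.45, -0.002]
ft_force: [-0.2, -0.2, 0.4]
grip_width: 0.917
grip_force: 0.0
```

Request:
send_rows(
  xyz=[
    [0, 0, 0],
    [0, 0, 0],
    [0, 0, 0],
    [0, 0, 0],
    [0, 0, 0],
    [0, 0, 0],
    [0, 0, 0],
    [0, 0, 0],
    [0, 0, 0],
    [0, 0, 0],
  ],
  dr=[
    [0, 0, -0.12],
    [0, 0, -0.24],
    [0, 0, -0.36],
    [0, 0, -0.48],
    [0, 0, -0.6],
    [0, 0, -0.72],
    [0, 0, -0.84],
    [0, 0, -0.96],
    [0, 0, -1.08],
    [0, 0, -1.2],
  ],
)

```text
time: 32.52
position: [0.6307, -0.0642, 0.1266]
tool_rot: [2.819, 1.384, 0.002]
ft_force: [0.6, 0.2, 0.1]
grip_width: 0.921
grip_force: 0.0
```

Request:
send_rows(
  xyz=[
    [0, 0, 0],
    [0, 0, 0],
    [0, 0, 0],
    [0, 0, 0],
    [0, 0, 0],
    [0, 0, 0],
    [0, 0, 0],
    [0, 0, 0],
    [0, 0, 0],
    [0, 0, 0],
  ],
  dr=[
    [0, 0, -0.1],
    [0, 0, -0.1],
    [0, 0, -0.1],
    [0, 0, -0.1],
    [0, 0, -0.1],
    [0, 0, -0.1],
    [0, 0, -0.1],
    [0, 0, -0.1],
    [0, 0, -0.1],
    [0, 0, -0.1],
  ],
)

```text
time: 33.35
position: [0.6304, -0.0641, 0.1254]
tool_rot: [-2.752, -1.515, 0.0]
ft_force: [0.5, 0.9, -0.2]
grip_width: 0.924
grip_force: 0.0
```

Request:
send_rows(
  xyz=[
    [0, 0, 0],
    [0, 0, 0],
    [0, 0, 0],
    [0, 0, 0],
    [0, 0, 0],
    [0, 0, 0],
    [0, 0, 0],
    [0, 0, 0],
    [0, 0, 0],
    [0, 0, 0],
  ],
  dr=[
    [0, 0, 0],
    [0, 0, 0],
    [0, 0, 0],
    [0, 0, 0],
    [0, 0, 0],
    [0, 0, 0],
    [0, 0, 0],
    [0, 0, 0],
    [0, 0, 0],
    [0, 0, 0],
  ],
  jaw=40,
)

```text
time: 34.18
position: [0.6291, -0.0629, 0.1256]
tool_rot: [-2.749, -1.515, 0.003]
ft_force: [-4.9, 1.5, 4.0]
grip_width: 0.576
grip_force: 44.3
```

Request:
send_rows(
  xyz=[
    [0, 0, -0.2],
    [0, 0, -0.5],
    [0, 0, -0.7],
    [0, 0, -0.9],
    [0, 0, -1.2],
    [0, 0, -1.4],
    [0, 0, -1.6],
    [0, 0, -1.9],
    [0, 0, -1.9],
    [0, 0, -1.9],
  ],
  dr=[
    [0, 0, 0.12],
    [0, 0, 0.24],
    [0, 0, 0.36],
    [0, 0, 0.48],
    [0, 0, 0.6],
    [0, 0, 0.72],
    [0, 0, 0.84],
    [0, 0, 0.9],
    [0, 0, 0.9],
    [0, 0, 0.9],
  ],
)

```text
time: 35.02
position: [0.6302, -0.0627, 0.1276]
tool_rot: [-3.135, -0.172, 0.001]
ft_force: [-3.1, 3.2, 3.9]
grip_width: 0.574
grip_force: 44.2
```

Request:
send_rows(
  xyz=[
    [0, 0, -2],
    [0, 0, -4],
    [0, 0, -6],
    [0, 0, -8],
    [0, 0, -10],
    [0, 0, -11],
    [0, 0, -12],
    [0, 0, -12],
    [0, 0, -12],
    [0, 0, -12],
  ],
  dr=[
    [0, 0, 0],
    [0, 0, 0],
    [0, 0, 0],
    [0, 0, 0],
    [0, 0, 0],
    [0, 0, 0],
    [0, 0, 0],
    [0, 0, 0],
    [0, 0, 0],
    [0, 0, 0],
  ],
)

```text
time: 35.85
position: [0.6307, -0.0643, 0.1399]
tool_rot: [3.137, 0.167, 0.001]
ft_force: [1.4, 0.5, -4.4]
grip_width: 0.576
grip_force: 44.3
```

Run:
```python
from h import *
s=st();tray();goal(s['position']+[0,0,.1],60)
```

```text
t 35.85 pos [ 0.6307 -0.0643  0.1399] yaw 6.1 F [ 1.4  0.5 -4.4] T [ 0.29 -0.67  0.04] w 50.1 gf 44.3 q [0.13, 0.35, -0.08, 1.62, 0.03, 1.18, -1.43]
tray [0.4341 0.281 ] [164. 260.] yaw 2.6
  xyz [0.1, 0.0, -100.0] dr [0.0008, -0.0006, -0.9406]
```

Cap2 is free and the tray hasn't moved. I carry it over.

Request:
send_rows(
  xyz=[
    [0, 0, -40],
    [0, 0, -80],
    [0, 0, -80],
    [0, 0, -80],
    [0, 0, -80],
    [0, 0, -80],
    [0, 0, -80],
    [0, 0, -80],
    [0, 0, -80],
    [0, 0, -80],
  ],
  dr=[
    [0, 0, 0],
    [0, 0, -0.1],
    [0, 0, -0.22],
    [0, 0, -0.34],
    [0, 0, -0.46],
    [0, 0, -0.58],
    [0, 0, -0.7],
    [0, 0, -0.82],
    [0, 0, -0.94],
    [0, 0, -1.06],
  ],
)

```text
time: 36.73
position: [0.629, -0.0653, 0.2186]
tool_rot: [-2.617, -1.737, 0.006]
ft_force: [-0.7, 0.1, -6.0]
grip_width: 0.578
grip_force: 44.5
```

Run:
```python
from h import *
s=st();goal([.434,.284,.19],93)
```

```text
t 36.73 pos [ 0.629  -0.0653  0.2186] yaw 67.1 F [-0.7  0.1 -6. ] T [-0.03 -0.11  0.  ] w 50.3 gf 44.5 q [0.24, 0.3, -0.22, 1.52, 0.07, 1.33, -0.39]
  xyz [246.2, -315.3, 28.8] dr [-0.0033, 0.0019, -0.4514]
```

Request:
send_rows(
  xyz=[
    [25, -32, 0],
    [50, -64, 0],
    [76, -97, 4],
    [102, -130, 8],
    [127, -162, 12],
    [152, -195, 16],
    [178, -228, 20],
    [204, -261, 24],
    [228, -292, 28],
    [246, -315, 29],
  ],
  dr=[
    [-0.003, 0.002, -0.05],
    [-0.003, 0.002, -0.1],
    [-0.003, 0.002, -0.15],
    [-0.003, 0.002, -0.2],
    [-0.003, 0.002, -0.25],
    [-0.003, 0.002, -0.3],
    [-0.003, 0.002, -0.35],
    [-0.003, 0.002, -0.4],
    [-0.003, 0.002, -0.45],
    [-0.003, 0.002, -0.45],
  ],
)

```text
time: 37.57
position: [0.4339, 0.2879, 0.1896]
tool_rot: [2.164, 2.277, 0.001]
ft_force: [-0.0, 0.2, -5.6]
grip_width: 0.572
grip_force: 44.5
```

Request:
send_rows(
  xyz=[
    [0, 0, 0],
    [0, 0, 0],
    [0, 0, 30],
    [0, 0, 60],
    [0, 0, 90],
    [0, 0, 110],
    [0, 0, 125],
    [0, 0, 135],
    [0, 0, 135],
    [0, 0, 135],
  ],
  dr=[
    [0, 0, 0],
    [0, 0, 0],
    [0, 0, 0],
    [0, 0, 0],
    [0, 0, 0],
    [0, 0, 0],
    [0, 0, 0],
    [0, 0, 0],
    [0, 0, 0],
    [0, 0, 0],
  ],
)

```text
time: 38.4
position: [0.4384, 0.2849, 0.0553]
tool_rot: [2.17, 2.269, 0.003]
ft_force: [-0.0, -0.1, -5.9]
grip_width: 0.573
grip_force: 44.5
```

Run:
```python
from h import *
s=st(); im=get_image('wrist'); cv2.imwrite('pics/w8.png',im[:,:,::-1]);goal([.434,.284,.0436],93)
```

```text
t 38.4 pos [0.4384 0.2849 0.0553] yaw 92.6 F [-0.  -0.1 -5.9] T [-0.02 -0.06 -0.03] w 49.9 gf 44.5 q [-0.16, 0.27, -0.52, 1.95, 0.16, 0.96, -0.71]
  xyz [-1.5, -5.1, 12.6] dr [0.0046, -0.0013, -0.0074]
```

View pics/w8.png

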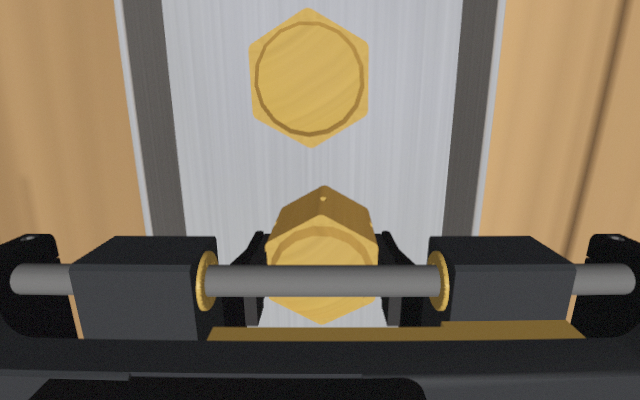

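The first cap stands in the tray at (309,78), and the second hangs centred behind it. I lower it, release, and go on to cap3.

Request:
send_rows(
  xyz=[
    [0, -2, 4],
    [0, -2, 7],
    [0, -2, 10],
    [0, -2, 12],
    [0, -2, 14],
    [0, -2, 15],
    [0, -2, 15],
    [0, -2, 15],
    [0, -2, 15],
    [0, -2, 15],
  ],
  dr=[
    [0.004, 0, 0],
    [0.004, 0, 0],
    [0.004, 0, 0],
    [0.004, 0, 0],
    [0.004, 0, 0],
    [0.004, 0, 0],
    [0.004, 0, 0],
    [0.004, 0, 0],
    [0.004, 0, 0],
    [0.004, 0, 0],
  ],
)

```text
time: 39.28
position: [0.4371, 0.2877, 0.0434]
tool_rot: [-2.169, -2.272, -0.006]
ft_force: [-2.9, -1.1, 13.6]
grip_width: 0.574
grip_force: 44.8
```

Request:
send_rows(
  xyz=[
    [0, 0, 0],
    [0, 0, 0],
    [0, 0, 0],
    [0, 0, 0],
    [0, 0, -10],
    [0, 0, -50],
    [0, 0, -90],
    [0, 0, -130],
    [0, 0, -155],
    [0, 0, -155],
  ],
  dr=[
    [0, 0, 0],
    [0, 0, 0],
    [0, 0, 0],
    [0, 0, 0],
    [0, 0, 0],
    [0, 0, 0],
    [0, 0, 0],
    [0, 0, 0],
    [0, 0, 0],
    [0, 0, 0],
  ],
  jaw=75,
)

```text
time: 40.12
position: [0.4391, 0.2882, 0.2025]
tool_rot: [2.168, 2.27, 0.018]
ft_force: [0.2, 1.6, 0.1]
grip_width: 0.86
grip_force: 0.0
```

Run:
```python
from h import *
s=st(); goal([.53,.17,.20],150);goal([.6314,.052,.20],209.5)
```

```text
t 40.12 pos [0.4391 0.2882 0.2025] yaw 92.6 F [0.2 1.6 0.1] T [ 0.01 -0.13  0.  ] w 74.8 gf 0.0 q [-0.12, 0.1, -0.55, 1.8, 0.06, 1.24, -0.63]
  xyz [-122.3, 85.4, 2.6] dr [0.0122, -0.0005, -1.0011]
  xyz [-244.8, 181.2, 2.8] dr [0.0124, 0.0065, -2.0395]
```

Request:
send_rows(
  xyz=[
    [-15, 10, 0],
    [-30, 20, 0],
    [-45, 30, 0],
    [-60, 40, 0],
    [-75, 51, 2],
    [-90, 62, 2],
    [-105, 73, 2],
    [-122, 85, 2],
    [-145, 100, 2],
    [-165, 115, 2],
  ],
  dr=[
    [0.01, 0, -0.12],
    [0.01, 0, -0.24],
    [0.01, 0, -0.36],
    [0.01, 0, -0.48],
    [0.01, 0, -0.6],
    [0.01, 0, -0.72],
    [0.01, 0, -0.84],
    [0.01, 0, -0.96],
    [0.01, 0, -1.08],
    [0.01, 0, -1.2],
  ],
  jaw=87,
)

```text
time: 40.95
position: [0.5589, 0.1251, 0.1931]
tool_rot: [-0.497, -3.094, 0.01]
ft_force: [0.9, 0.1, 0.6]
grip_width: 0.998
grip_force: 0.0
```

Run:
```python
from h import *
st();goal([.6314,.0515,.20],209.5)
```

```text
t 40.95 pos [0.5589 0.1251 0.1931] yaw 161.8 F [0.9 0.1 0.6] T [ 0.04 -0.17  0.03] w 86.8 gf 0.0 q [0.16, 0.23, -0.49, 1.69, 0.11, 1.26, 0.9]
  xyz [-91.9, -47.3, -7.2] dr [-0.0042, -0.0091, -0.8333]
```

Request:
send_rows(
  xyz=[
    [-30, -16, -3],
    [-60, -31, -6],
    [-92, -47, -7],
    [-92, -47, -7],
    [-92, -47, -7],
    [-92, -47, -7],
    [-92, -47, -7],
    [-92, -47, -7],
    [-92, -47, -7],
    [-92, -47, -7],
  ],
  dr=[
    [-0.004, -0.009, -0.12],
    [-0.004, -0.009, -0.24],
    [-0.004, -0.009, -0.36],
    [-0.004, -0.009, -0.48],
    [-0.004, -0.009, -0.6],
    [-0.004, -0.009, -0.72],
    [-0.004, -0.009, -0.833],
    [-0.004, -0.009, -0.833],
    [-0.004, -0.009, -0.833],
    [-0.004, -0.009, -0.833],
  ],
)

```text
time: 41.78
position: [0.6307, 0.0524, 0.1997]
tool_rot: [0.786, -3.042, -0.0]
ft_force: [0.5, 0.2, 0.0]
grip_width: 0.998
grip_force: 0.0
```

Request:
send_rows(
  xyz=[
    [0, 0, 0],
    [0, 0, 0],
    [0, 0, 0],
    [0, 0, 0],
    [0, 0, 0],
    [0, 0, 0],
    [0, 0, 0],
    [0, 0, 0],
    [0, 0, 0],
    [0, 0, 0],
  ],
  dr=[
    [0, 0, 0],
    [0, 0, 0],
    [0, 0, 0],
    [0, 0, 0],
    [0, 0, 0],
    [0, 0, 0],
    [0, 0, 0],
    [0, 0, 0],
    [0, 0, 0],
    [0, 0, 0],
  ],
)

```text
time: 42.62
position: [0.6308, 0.0524, 0.1997]
tool_rot: [-0.79, 3.041, 0.0]
ft_force: [0.4, 0.3, -0.1]
grip_width: 0.998
grip_force: 0.0
```

Run:
```python
from h import *
s=st();im=get_image('wrist');print(hexc(hexfit(im,'wrist',s,(.631,.052)),(.631,.052)))
goal([.6314,.0515,.115],209.5)
```

```text
t 42.62 pos [0.6308 0.0524 0.1997] yaw -150.9 F [ 0.4  0.3 -0.1] T [ 0.09 -0.1   0.02] w 86.9 gf 0.0 q [0.31, 0.35, -0.54, 1.53, 0.19, 1.3, 1.82]
(array([0.63123135, 0.04945716]), np.float64(48.89649748709681), np.float64(-0.5000000000000142), 2026.375)
  xyz [-0.0, -1.1, 84.8] dr [0.0001, 0.0002, -0.0066]
```

Request:
send_rows(
  xyz=[
    [0, -2, 0],
    [0, -2, 35],
    [0, -2, 70],
    [0, -2, 85],
    [0, -2, 85],
    [0, -2, 85],
    [0, -2, 85],
    [0, -2, 85],
    [0, -2, 85],
    [0, -2, 85],
  ],
  dr=[
    [0, 0, -0.007],
    [0, 0, -0.007],
    [0, 0, -0.007],
    [0, 0, -0.007],
    [0, 0, -0.007],
    [0, 0, -0.007],
    [0, 0, -0.007],
    [0, 0, -0.007],
    [0, 0, -0.007],
    [0, 0, -0.007],
  ],
)

```text
time: 43.5
position: [0.6326, 0.0508, 0.1162]
tool_rot: [-0.8, 3.036, -0.001]
ft_force: [-0.0, 0.3, 0.1]
grip_width: 1.002
grip_force: 0.0
```

Request:
send_rows(
  xyz=[
    [0, 0, 0],
    [0, 0, 0],
    [0, 0, 0],
    [0, 0, 0],
    [0, 0, 0],
    [0, 0, 0],
    [0, 0, 0],
    [0, 0, 0],
    [0, 0, 0],
    [0, 0, 0],
  ],
  dr=[
    [0, 0, 0],
    [0, 0, 0],
    [0, 0, 0],
    [0, 0, 0],
    [0, 0, 0],
    [0, 0, 0],
    [0, 0, 0],
    [0, 0, 0],
    [0, 0, 0],
    [0, 0, 0],
  ],
  jaw=40,
  grip_force=45,
)

```text
time: 44.33
position: [0.6316, 0.0509, 0.1147]
tool_rot: [0.801, -3.038, -0.001]
ft_force: [-0.1, 0.3, 0.1]
grip_width: 0.571
grip_force: 45.0
```

Run:
```python
from h import *
s=st();M=R.from_rotvec(s['tool_rot']).as_matrix(); print('F tool',s['ft_force']@M)
```

```text
t 44.33 pos [0.6316 0.0509 0.1147] yaw -150.5 F [-0.1  0.3  0.1] T [ 0.2   0.01 -0.02] w 49.7 gf 45.0 q [0.3, 0.42, -0.53, 1.63, 0.23, 1.15, 1.8]
F tool [-0.08566087  0.27286251 -0.13147064]
```

Request:
send_rows(
  xyz=[
    [0, 0, -0.2],
    [0, 0, -0.5],
    [0, 0, -0.7],
    [0, 0, -0.9],
    [0, 0, -1.2],
    [0, 0, -1.4],
    [0, 0, -1.6],
    [0, 0, -1.9],
    [0, 0, -2.1],
    [0, 0, -2.3],
  ],
  dr=[
    [0, 0, 0.12],
    [0, 0, 0.24],
    [0, 0, 0.36],
    [0, 0, 0.48],
    [0, 0, 0.6],
    [0, 0, 0.72],
    [0, 0, 0.84],
    [0, 0, 0.96],
    [0, 0, 1.08],
    [0, 0, 1.2],
  ],
)

```text
time: 45.17
position: [0.6306, 0.0524, 0.1154]
tool_rot: [-1.061, -2.954, -0.002]
ft_force: [0.3, 3.5, -6.1]
grip_width: 0.568
grip_force: 45.0
```

Request:
send_rows(
  xyz=[
    [0, 0, -0.2],
    [0, 0, -0.5],
    [0, 0, -0.7],
    [0, 0, -0.9],
    [0, 0, -1.2],
    [0, 0, -1.4],
    [0, 0, -1.6],
    [0, 0, -1.9],
    [0, 0, -2.1],
    [0, 0, -2.3],
  ],
  dr=[
    [0, 0, 0.12],
    [0, 0, 0.24],
    [0, 0, 0.36],
    [0, 0, 0.48],
    [0, 0, 0.6],
    [0, 0, 0.72],
    [0, 0, 0.84],
    [0, 0, 0.96],
    [0, 0, 1.08],
    [0, 0, 1.2],
  ],
)

```text
time: 46.0
position: [0.6319, 0.0539, 0.1182]
tool_rot: [-2.542, -1.84, -0.004]
ft_force: [2.2, 4.9, -6.5]
grip_width: 0.573
grip_force: 45.0
```

Request:
send_rows(
  xyz=[
    [0, 0, -0.2],
    [0, 0, -0.5],
    [0, 0, -0.7],
    [0, 0, -0.9],
    [0, 0, -1.2],
    [0, 0, -1.4],
    [0, 0, -1.6],
    [0, 0, -1.9],
    [0, 0, -2.1],
    [0, 0, -2.3],
  ],
  dr=[
    [0, 0, 0.12],
    [0, 0, 0.24],
    [0, 0, 0.36],
    [0, 0, 0.48],
    [0, 0, 0.6],
    [0, 0, 0.72],
    [0, 0, 0.84],
    [0, 0, 0.96],
    [0, 0, 1.08],
    [0, 0, 1.2],
  ],
)

```text
time: 46.83
position: [0.6335, 0.0532, 0.1213]
tool_rot: [-3.138, -0.083, -0.007]
ft_force: [6.5, 3.2, -5.8]
grip_width: 0.572
grip_force: 45.0
```

Request:
send_rows(
  xyz=[
    [0, 0, -0.2],
    [0, 0, -0.5],
    [0, 0, -0.7],
    [0, 0, -0.9],
    [0, 0, -1.2],
    [0, 0, -1.2],
    [0, 0, -1.2],
    [0, 0, -1.2],
    [0, 0, -1.2],
    [0, 0, -1.2],
  ],
  dr=[
    [0, 0, 0.12],
    [0, 0, 0.24],
    [0, 0, 0.36],
    [0, 0, 0.48],
    [0, 0, 0.6],
    [0, 0, 0.65],
    [0, 0, 0.65],
    [0, 0, 0.65],
    [0, 0, 0.65],
    [0, 0, 0.65],
  ],
)

```text
time: 47.67
position: [0.6339, 0.0526, 0.1227]
tool_rot: [-3.002, 0.915, -0.006]
ft_force: [5.7, 3.1, -5.3]
grip_width: 0.57
grip_force: 45.0
```

Request:
send_rows(
  xyz=[
    [0, 0, 0],
    [0, 0, 0],
    [0, 0, 0],
    [0, 0, 0],
    [0, 0, 0],
    [0, 0, 0],
    [0, 0, 0],
    [0, 0, 0],
    [0, 0, 0],
    [0, 0, 0],
  ],
  dr=[
    [0, 0, 0],
    [0, 0, 0],
    [0, 0, 0],
    [0, 0, -0.1],
    [0, 0, -0.22],
    [0, 0, -0.34],
    [0, 0, -0.46],
    [0, 0, -0.58],
    [0, 0, -0.7],
    [0, 0, -0.8],
  ],
  jaw=80,
)

```text
time: 48.5
position: [0.6315, 0.0502, 0.123]
tool_rot: [3.124, 0.333, -0.001]
ft_force: [0.1, 0.4, -0.3]
grip_width: 0.92
grip_force: 0.0
```

Request:
send_rows(
  xyz=[
    [0, 0, 0],
    [0, 0, 0],
    [0, 0, 0],
    [0, 0, 0],
    [0, 0, 0],
    [0, 0, 0],
    [0, 0, 0],
    [0, 0, 0],
    [0, 0, 0],
    [0, 0, 0],
  ],
  dr=[
    [0, 0, -0.12],
    [0, 0, -0.24],
    [0, 0, -0.36],
    [0, 0, -0.48],
    [0, 0, -0.6],
    [0, 0, -0.72],
    [0, 0, -0.84],
    [0, 0, -0.96],
    [0, 0, -1.08],
    [0, 0, -1.2],
  ],
)

```text
time: 49.33
position: [0.6315, 0.0501, 0.1229]
tool_rot: [2.39, 2.039, -0.001]
ft_force: [-0.1, -0.8, -0.1]
grip_width: 0.92
grip_force: 0.0
```

Run:
```python
from h import *
s=st(); print('want yaw ~',-150.5-np.degrees(4.25)+480)
```

```text
t 49.33 pos [0.6315 0.0501 0.1229] yaw 80.9 F [-0.1 -0.8 -0.1] T [ 0.02 -0.13  0.03] w 80.0 gf 0.0 q [0.01, 0.37, -0.16, 1.63, 0.06, 1.15, -0.33]
want yaw ~ 85.99293706940011
```

Request:
send_rows(
  xyz=[
    [0, 0, 2],
    [0, 0, 2],
    [0, 0, 2],
    [0, 0, 2],
    [0, 0, 2],
    [0, 0, 2],
    [0, 0, 2],
    [0, 0, 2],
    [0, 0, 2],
    [0, 0, 2],
  ],
  dr=[
    [0, 0, -0.1],
    [0, 0, -0.1],
    [0, 0, -0.1],
    [0, 0, -0.1],
    [0, 0, -0.1],
    [0, 0, -0.1],
    [0, 0, -0.1],
    [0, 0, -0.1],
    [0, 0, -0.1],
    [0, 0, -0.1],
  ],
)

```text
time: 50.17
position: [0.6318, 0.0508, 0.1209]
tool_rot: [-2.291, -2.149, -0.0]
ft_force: [0.0, 0.1, 0.0]
grip_width: 0.919
grip_force: 0.0
```

Request:
send_rows(
  xyz=[
    [0, 0, 0],
    [0, 0, 0],
    [0, 0, 0],
    [0, 0, 0],
    [0, 0, 0],
    [0, 0, 0],
    [0, 0, 0],
    [0, 0, 0],
    [0, 0, 0],
    [0, 0, 0],
  ],
  dr=[
    [0, 0, 0],
    [0, 0, 0],
    [0, 0, 0],
    [0, 0, 0],
    [0, 0, 0],
    [0, 0, 0],
    [0, 0, 0],
    [0, 0, 0],
    [0, 0, 0],
    [0, 0, 0],
  ],
  jaw=40,
)

```text
time: 51.0
position: [0.6319, 0.0508, 0.1209]
tool_rot: [-2.291, -2.149, -0.001]
ft_force: [0.1, -0.7, -0.2]
grip_width: 0.574
grip_force: 44.7
```

Request:
send_rows(
  xyz=[
    [0, 0, -0.2],
    [0, 0, -0.5],
    [0, 0, -0.7],
    [0, 0, -0.9],
    [0, 0, -1.2],
    [0, 0, -1.4],
    [0, 0, -1.6],
    [0, 0, -1.9],
    [0, 0, -2.1],
    [0, 0, -2.3],
  ],
  dr=[
    [0, 0, 0.12],
    [0, 0, 0.24],
    [0, 0, 0.36],
    [0, 0, 0.48],
    [0, 0, 0.6],
    [0, 0, 0.72],
    [0, 0, 0.84],
    [0, 0, 0.96],
    [0, 0, 1.08],
    [0, 0, 1.2],
  ],
)

```text
time: 51.83
position: [0.6315, 0.0529, 0.1232]
tool_rot: [-3.103, -0.473, -0.0]
ft_force: [-0.1, 3.0, 0.1]
grip_width: 0.571
grip_force: 44.7
```

Request:
send_rows(
  xyz=[
    [0, 0, -0.2],
    [0, 0, -0.5],
    [0, 0, -2],
    [0, 0, -4],
    [0, 0, -6],
    [0, 0, -8],
    [0, 0, -10],
    [0, 0, -12],
    [0, 0, -12],
    [0, 0, -12],
  ],
  dr=[
    [0, 0, 0.1],
    [0, 0, 0.2],
    [0, 0, 0.2],
    [0, 0, 0.2],
    [0, 0, 0.2],
    [0, 0, 0.2],
    [0, 0, 0.2],
    [0, 0, 0.2],
    [0, 0, 0.2],
    [0, 0, 0.2],
  ],
)

```text
time: 52.67
position: [0.6319, 0.0506, 0.1353]
tool_rot: [-3.137, -0.168, -0.001]
ft_force: [-0.7, -0.1, -5.5]
grip_width: 0.574
grip_force: 44.7
```

Run:
```python
from h import *
s=st();tray();goal(s['position']+[0,0,.1],60)
```

```text
t 52.67 pos [0.6319 0.0506 0.1353] yaw 6.1 F [-0.7 -0.1 -5.5] T [ 0.    0.02 -0.04] w 49.9 gf 44.7 q [-0.15, 0.35, 0.04, 1.62, -0.01, 1.17, -1.57]
tray [0.4341 0.2814] [164. 259.] yaw 2.6
  xyz [0.1, -0.0, -100.1] dr [-0.0001, -0.0002, -0.9402]
```

Request:
send_rows(
  xyz=[
    [0, 0, -40],
    [0, 0, -80],
    [0, 0, -80],
    [0, 0, -80],
    [0, 0, -80],
    [0, 0, -80],
    [0, 0, -80],
    [0, 0, -80],
    [0, 0, -80],
    [0, 0, -80],
  ],
  dr=[
    [0, 0, 0],
    [0, 0, -0.1],
    [0, 0, -0.22],
    [0, 0, -0.34],
    [0, 0, -0.46],
    [0, 0, -0.58],
    [0, 0, -0.7],
    [0, 0, -0.82],
    [0, 0, -0.94],
    [0, 0, -1.06],
  ],
)

```text
time: 53.55
position: [0.6316, 0.0506, 0.2149]
tool_rot: [-2.616, -1.739, 0.0]
ft_force: [-0.1, -0.2, -5.8]
grip_width: 0.572
grip_force: 44.7
```

Run:
```python
from h import *
s=st();goal([.438,.202,.19],93)
```

```text
t 53.55 pos [0.6316 0.0506 0.2149] yaw 67.2 F [-0.1 -0.2 -5.8] T [-0.08 -0.06 -0.03] w 49.8 gf 44.7 q [-0.05, 0.3, -0.09, 1.53, 0.03, 1.32, -0.54]
  xyz [64.6, -237.1, 25.0] dr [-0.0003, -0.0, -0.4502]
```

Request:
send_rows(
  xyz=[
    [9, -30, 0],
    [17, -62, 4],
    [26, -94, 8],
    [35, -126, 12],
    [44, -158, 16],
    [53, -190, 20],
    [60, -220, 24],
    [65, -237, 25],
    [65, -237, 25],
    [65, -237, 25],
  ],
  dr=[
    [0, 0, -0.05],
    [0, 0, -0.1],
    [0, 0, -0.15],
    [0, 0, -0.2],
    [0, 0, -0.25],
    [0, 0, -0.3],
    [0, 0, -0.35],
    [0, 0, -0.4],
    [0, 0, -0.45],
    [0, 0, -0.45],
  ],
)

```text
time: 54.38
position: [0.4388, 0.2044, 0.1905]
tool_rot: [2.164, 2.276, 0.001]
ft_force: [1.6, 0.4, -5.0]
grip_width: 0.572
grip_force: 44.7
```

Request:
send_rows(
  xyz=[
    [0, 0, 0],
    [0, 0, 0],
    [0, 0, 30],
    [0, 0, 60],
    [0, 0, 90],
    [0, 0, 110],
    [0, 0, 125],
    [0, 0, 138],
    [0, 0, 138],
    [0, 0, 138],
  ],
  dr=[
    [0, 0, 0],
    [0, 0, 0],
    [0, 0, 0],
    [0, 0, 0],
    [0, 0, 0],
    [0, 0, 0],
    [0, 0, 0],
    [0, 0, 0],
    [0, 0, 0],
    [0, 0, 0],
  ],
)

```text
time: 55.22
position: [0.4396, 0.2029, 0.0517]
tool_rot: [-2.171, -2.269, 0.002]
ft_force: [0.0, 0.6, -4.3]
grip_width: 0.573
grip_force: 44.7
```

Run:
```python
from h import *
s=st(); im=get_image('wrist'); cv2.imwrite('pics/w9.png',im[:,:,::-1]);goal([.438,.202,.039],93)
```

```text
t 55.22 pos [0.4396 0.2029 0.0517] yaw 92.5 F [ 0.   0.6 -4.3] T [ 0.01 -0.14  0.04] w 49.8 gf 44.7 q [-0.23, 0.17, -0.28, 2.05, 0.06, 0.93, -0.49]
  xyz [-1.3, -2.4, 13.6] dr [0.0006, -0.0005, -0.0079]
```

View pics/w9.png

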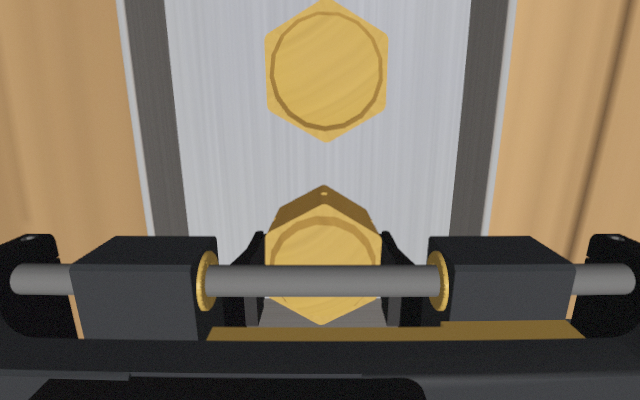

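The second cap stands at (325,70) and the third hangs centred with clear walls. I release it and head for the elbow.

Request:
send_rows(
  xyz=[
    [0, 0, 4],
    [0, 0, 7],
    [0, 0, 10],
    [0, 0, 12],
    [0, 0, 14],
    [0, 0, 15],
    [0, 0, 15],
    [0, 0, 15],
    [0, 0, 15],
    [0, 0, 15],
  ],
  dr=[
    [0, 0, 0],
    [0, 0, 0],
    [0, 0, 0],
    [0, 0, 0],
    [0, 0, 0],
    [0, 0, 0],
    [0, 0, 0],
    [0, 0, 0],
    [0, 0, 0],
    [0, 0, 0],
  ],
)

```text
time: 56.1
position: [0.44, 0.2033, 0.0393]
tool_rot: [2.169, 2.271, -0.0]
ft_force: [-5.0, -4.6, 11.0]
grip_width: 0.572
grip_force: 44.8
```

Request:
send_rows(
  xyz=[
    [0, 0, 0],
    [0, 0, 0],
    [0, 0, 0],
    [0, 0, 0],
    [0, 0, -10],
    [0, 0, -50],
    [0, 0, -90],
    [0, 0, -130],
    [0, 0, -170],
    [0, 0, -190],
  ],
  dr=[
    [0, 0, 0],
    [0, 0, 0],
    [0, 0, 0],
    [0, 0, 0],
    [0, 0, 0],
    [0, 0, 0],
    [0, 0, 0],
    [0, 0, 0],
    [0, 0, 0],
    [0, 0, 0],
  ],
  jaw=75,
)

```text
time: 56.93
position: [0.4411, 0.2048, 0.2333]
tool_rot: [2.167, 2.27, 0.012]
ft_force: [0.7, 1.0, 0.2]
grip_width: 0.863
grip_force: 0.0
```

Run:
```python
from h import *
s=st(); goal([.50,-.05,.26],130);goal([.5,-.275,.25],167)
```

```text
t 56.93 pos [0.4411 0.2048 0.2333] yaw 92.7 F [0.7 1.  0.2] T [ 0.01 -0.19 -0.04] w 75.1 gf 0.0 q [-0.21, -0.02, -0.28, 1.85, -0.0, 1.3, -0.44]
  xyz [-257.1, 47.2, -27.1] dr [0.0084, -0.0004, -0.6518]
  xyz [-481.9, 36.7, -17.8] dr [0.0085, 0.0024, -1.2975]
```

Request:
send_rows(
  xyz=[
    [-28, 5, -5],
    [-56, 10, -10],
    [-84, 15, -15],
    [-112, 20, -20],
    [-140, 25, -25],
    [-168, 30, -27],
    [-196, 35, -27],
    [-224, 41, -27],
    [-257, 47, -27],
    [-257, 47, -27],
  ],
  dr=[
    [0.008, 0, -0.07],
    [0.008, 0, -0.14],
    [0.008, 0, -0.21],
    [0.008, 0, -0.28],
    [0.008, 0, -0.35],
    [0.008, 0, -0.42],
    [0.008, 0, -0.49],
    [0.008, 0, -0.56],
    [0.008, 0, -0.63],
    [0.008, 0, -0.652],
  ],
  jaw=87,
)

```text
time: 57.77
position: [0.4987, -0.0586, 0.2548]
tool_rot: [-1.336, -2.84, 0.013]
ft_force: [-0.4, -0.3, 0.1]
grip_width: 1.0
grip_force: 0.0
```

Run:
```python
from h import *
s=st(); goal([.505,-.275,.25],167); tray()
```

```text
t 57.77 pos [ 0.4987 -0.0586  0.2548] yaw 129.6 F [-0.4 -0.3  0.1] T [-0.01 -0.13  0.02] w 87.0 gf 0.0 q [0.04, 0.0, 0.02, 1.78, 0.01, 1.36, 0.75]
  xyz [-170.7, -133.1, 6.1] dr [-0.0086, -0.0019, -0.6522]
tray [0.434 0.281] [164. 259.] yaw 2.7
```

Request:
send_rows(
  xyz=[
    [-24, -19, 1],
    [-48, -38, 2],
    [-72, -57, 3],
    [-96, -76, 4],
    [-120, -95, 5],
    [-145, -114, 6],
    [-171, -133, 6],
    [-171, -133, 6],
    [-171, -133, 6],
    [-171, -133, 6],
  ],
  dr=[
    [-0.008, -0.002, -0.1],
    [-0.008, -0.002, -0.2],
    [-0.008, -0.002, -0.3],
    [-0.008, -0.002, -0.4],
    [-0.008, -0.002, -0.5],
    [-0.008, -0.002, -0.6],
    [-0.008, -0.002, -0.652],
    [-0.008, -0.002, -0.652],
    [-0.008, -0.002, -0.652],
    [-0.008, -0.002, -0.652],
  ],
)

```text
time: 58.65
position: [0.5067, -0.2657, 0.2487]
tool_rot: [-0.345, -3.121, -0.007]
ft_force: [-0.1, -0.2, -0.0]
grip_width: 1.0
grip_force: 0.0
```

Request:
send_rows(
  xyz=[
    [0, 0, 0],
    [0, 0, 0],
    [0, 0, 0],
    [0, 0, 0],
    [0, 0, 0],
    [0, 0, 0],
    [0, 0, 0],
    [0, 0, 0],
    [0, 0, 0],
    [0, 0, 0],
  ],
  dr=[
    [0, 0, 0],
    [0, 0, 0],
    [0, 0, 0],
    [0, 0, 0],
    [0, 0, 0],
    [0, 0, 0],
    [0, 0, 0],
    [0, 0, 0],
    [0, 0, 0],
    [0, 0, 0],
  ],
)

```text
time: 59.48
position: [0.5062, -0.2674, 0.2486]
tool_rot: [-0.346, -3.121, -0.005]
ft_force: [0.4, -0.0, 0.1]
grip_width: 1.005
grip_force: 0.0
```

Run:
```python
from h import *
s=st();im=get_image('wrist'); w=hexfit(im,'wrist',s,(.46,-.265),.088); cv2.imwrite('pics/e1.png',w[:,:,::-1])
t=get_image('top'); w2=hexfit(t,'top',None,(.46,-.265),.088)
cv2.imwrite('pics/e1.png',np.hstack([w,w2])[:,:,::-1])
```

```text
t 59.48 pos [ 0.5062 -0.2674  0.2486] yaw 167.3 F [ 0.4 -0.   0.1] T [ 0.12 -0.14 -0.  ] w 87.4 gf 0.0 q [0.27, 0.15, 0.2, 1.64, -0.03, 1.35, 1.82]
```

View pics/e1.png

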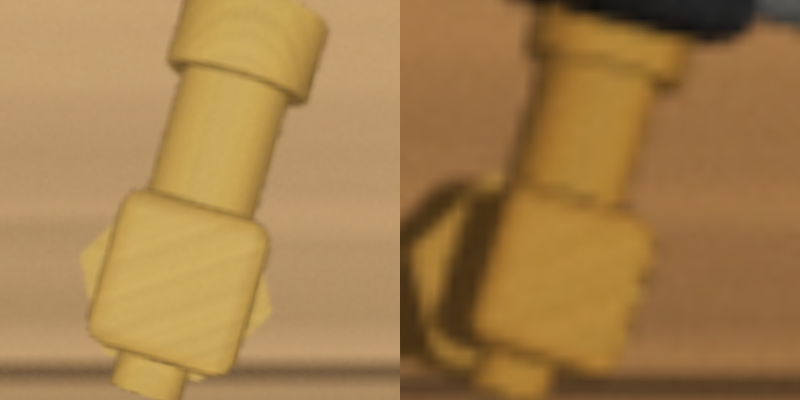

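The rectified wrist view shows the block centred at about (181,281), i.e. (0.440, −0.2605). The outlet points up-right at about −15°, and the hex socket shows beneath. I grip with yaw 165°.

Run:
```python
from h import *
s=st();goal([.440,-.2605,.15],165)
```

```text
t 59.58 pos [ 0.5062 -0.2675  0.2486] yaw 167.3 F [-0.3  0.3  0. ] T [ 0.1  -0.2  -0.01] w 86.9 gf 0.0 q [0.27, 0.15, 0.2, 1.64, -0.03, 1.35, 1.82]
  xyz [65.9, -7.9, 98.7] dr [0.0026, -0.0021, 0.041]
```

Request:
send_rows(
  xyz=[
    [20, -2, 25],
    [40, -4, 50],
    [66, -8, 75],
    [66, -8, 99],
    [66, -8, 99],
    [66, -8, 99],
    [66, -8, 99],
    [66, -8, 99],
    [66, -8, 99],
    [66, -8, 99],
  ],
  dr=[
    [0.003, -0.002, 0.041],
    [0.003, -0.002, 0.041],
    [0.003, -0.002, 0.041],
    [0.003, -0.002, 0.041],
    [0.003, -0.002, 0.041],
    [0.003, -0.002, 0.041],
    [0.003, -0.002, 0.041],
    [0.003, -0.002, 0.041],
    [0.003, -0.002, 0.041],
    [0.003, -0.002, 0.041],
  ],
)

```text
time: 60.42
position: [0.441, -0.2608, 0.1509]
tool_rot: [0.409, 3.113, -0.002]
ft_force: [-0.6, 0.4, -0.1]
grip_width: 1.002
grip_force: 0.0
```

Run:
```python
from h import *
s=st();goal([.440,-.2605,.068],165)
```

```text
t 60.42 pos [ 0.441  -0.2608  0.1509] yaw 165.0 F [-0.6  0.4 -0.1] T [ 0.04 -0.16 -0.04] w 87.2 gf 0.0 q [0.28, 0.09, 0.21, 1.91, -0.02, 1.14, 1.81]
  xyz [1.2, 0.1, 82.9] dr [-0.0007, 0.0019, 0.0005]
```

Request:
send_rows(
  xyz=[
    [1, 0, 25],
    [1, 0, 50],
    [1, 0, 70],
    [1, 0, 78],
    [1, 0, 82],
    [1, 0, 83],
    [1, 0, 83],
    [1, 0, 83],
    [1, 0, 83],
    [1, 0, 83],
  ],
  dr=[
    [0, 0.002, 0],
    [0, 0.002, 0],
    [0, 0.002, 0],
    [0, 0.002, 0],
    [0, 0.002, 0],
    [0, 0.002, 0],
    [0, 0.002, 0],
    [0, 0.002, 0],
    [0, 0.002, 0],
    [0, 0.002, 0],
  ],
)

```text
time: 61.25
position: [0.4395, -0.2606, 0.0677]
tool_rot: [-0.41, -3.114, 0.001]
ft_force: [0.5, -0.0, -0.4]
grip_width: 1.002
grip_force: 0.0
```

Request:
send_rows(
  xyz=[
    [0, 0, 0],
    [0, 0, 0],
    [0, 0, 0],
    [0, 0, 0],
    [0, 0, 0],
    [0, 0, 0],
    [0, 0, 0],
    [0, 0, 0],
    [0, 0, 0],
    [0, 0, 0],
  ],
  dr=[
    [0, 0, 0],
    [0, 0, 0],
    [0, 0, 0],
    [0, 0, 0],
    [0, 0, 0],
    [0, 0, 0],
    [0, 0, 0],
    [0, 0, 0],
    [0, 0, 0],
    [0, 0, 0],
  ],
  jaw=30,
  grip_force=50,
)

```text
time: 62.08
position: [0.4391, -0.2594, 0.0667]
tool_rot: [-0.409, -3.112, -0.002]
ft_force: [-0.6, 2.8, 1.6]
grip_width: 0.458
grip_force: 49.8
```

Run:
```python
from h import *
s=st();im=get_image('wrist'); cv2.imwrite('pics/e2.png',im[:,:,::-1])
t=get_image('top'); cv2.imwrite('pics/top1.png',t[:,:,::-1]); cv2.imwrite('pics/scene1.png',get_image('scene')[:,:,::-1])
```

```text
t 62.08 pos [ 0.4391 -0.2594  0.0667] yaw 165.0 F [-0.6  2.8  1.6] T [ 0.82 -0.14  0.04] w 39.9 gf 49.8 q [0.29, 0.19, 0.21, 1.99, -0.05, 0.97, 1.83]
```

The grip is right (39.9 mm). I lift, and meanwhile measure the regulator's bearing from its black knob, which sits on its axis, using two views.

Run:
```python
from h import *
t=cv2.imread('pics/top0.png')[:,:,::-1].copy(); sc=cv2.imread('pics/scene0.png')[:,:,::-1].copy()
def blob(im,box,lo,hi,k=3):
    x0,y0,x1,y1=box; h=cv2.cvtColor(im,cv2.COLOR_RGB2HSV)[y0:y1,x0:x1]; m=cv2.inRange(h,lo,hi)
    n,l,S,C=cv2.connectedComponentsWithStats(m); i=1+np.argmax(S[1:,4]); return C[i]+[x0,y0],S[i]+[x0,y0,0,0,0]
kt=blob(t,(140,80,185,125),(0,0,0),(180,255,45)); ks=blob(sc,(490,170,530,200),(0,0,0),(180,255,45))
print(kt,ks); r=tri('top',[kt[0]],'scene',[ks[0]]); print('knob',r)
bt=blob(t,(165,105,205,145),(10,120,60),(28,255,255)); bs=blob(sc,(455,175,490,205),(10,120,60),(28,255,255))
bt2=blob(t,(130,70,160,100),(10,120,60),(28,255,255)); bs2=blob(sc,(525,190,550,215),(10,120,60),(28,255,255))
print(bt,bs,bt2,bs2); a=tri('top',[bt[0],bt2[0]],'scene',[bs[0],bs2[0]]); print('nuts',a)
sx=lambda p:(np.degrees(np.arctan2(p[1]-.181,p[0]-.633)),np.hypot(p[1]-.181,p[0]-.633))
for p in (r[0],a[0],a[1]): print(sx(p[:2]),sx(p[:2]-[.001,.0035]))
d=a[1]-a[0];print('nut line',np.degrees(np.arctan2(d[1],d[0])))
# saucer in top view: grey, centre cast onto heights
h=cv2.cvtColor(t,cv2.COLOR_RGB2HSV);m=np.zeros(h.shape[:2],np.uint8);m[78:132,136:192]=cv2.inRange(h,(80,8,70),(130,90,200))[78:132,136:192]
cs,_=cv2.findContours(m,0,1);c=max(cs,key=cv2.contourArea);e=cv2.fitEllipse(cv2.convexHull(c));print(e)
for z in(.147,.16,.175): p=onz('top',[e[0]],z)[0];print(z,p,sx(p[:2]),sx(p[:2]-[.001,.0035]))
st()
```

```text
(array([158.28169014,  97.73943662]), array([152,  91,  14,  14, 142])) (array([509.29230769, 187.64615385]), array([503, 181,  13,  13,  65]))
knob [[0.81279777 0.35492486 0.1783503  0.00175299]]
(array([183.87407407, 124.93703704]), array([174, 115,  24,  23, 270])) (array([469.57158837, 188.68568233]), array([455, 175,  35,  30, 894])) (array([139.31044776,  88.20895522]), array([130,  78,  30,  22, 335])) (array([538.86174242, 202.2405303 ]), array([525, 190,  25,  25, 528]))
nuts [[7.57553193e-01 2.99666102e-01 1.50870655e-01 9.56230349e-03]
 [8.56953911e-01 4.18785693e-01 1.39508099e-01 2.08984022e-04]]
(np.float64(44.04879736705724), np.float64(0.25015413878235965)) (np.float64(43.6265484256224), np.float64(0.24700865087489757))
(np.float64(43.61343395710887), np.float64(0.1720323859875659)) (np.float64(42.98781520583085), np.float64(0.16890418208323024))
(np.float64(46.71582824461044), np.float64(0.3266456642690993)) (np.float64(46.41967241347432), np.float64(0.3234164997515195))
nut line 50.1563010344961
((160.1694793701172, 104.68902587890625), (16.98636817932129, 26.126976013183594), 108.19868469238281)
0.147 [0.81158295 0.36353859 0.147     ] (np.float64(45.627579480920396), np.float64(0.25536681126562333)) (np.float64(45.23386591312166), np.float64(0.2521716126881335))
0.16 [0.80534868 0.3580832  0.16      ] (np.float64(45.77626391029046), np.float64(0.24710832731045976)) (np.float64(45.37116521031886), np.float64(0.24390878559808332))
0.175 [0.79815529 0.35178851 0.175     ] (np.float64(45.960665830149495), np.float64(0.23758152995167023)) (np.float64(45.541615734859924), np.float64(0.23437662689636085))
t 62.23 pos [ 0.4391 -0.2594  0.0668] yaw 165.0 F [0.9 4.3 2.8] T [ 1.05 -0.1   0.04] w 39.4 gf 49.8 q [0.29, 0.19, 0.21, 1.99, -0.05, 0.97, 1.83]
```

Request:
send_rows(
  xyz=[
    [0, 0, -10],
    [0, 0, -40],
    [0, 0, -80],
    [0, 0, -120],
    [0, 0, -160],
    [0, 0, -185],
    [0, 0, -185],
    [0, 0, -185],
    [0, 0, -185],
    [0, 0, -185],
  ],
  dr=[
    [0, 0, 0],
    [0, 0, 0],
    [0, 0, 0],
    [0, 0, 0],
    [0, 0, 0],
    [0, 0, 0.1],
    [0, 0, 0.2],
    [0, 0, 0.3],
    [0, 0, 0.4],
    [0, 0, 0.5],
  ],
)

```text
time: 63.07
position: [0.4378, -0.261, 0.2508]
tool_rot: [-1.175, -2.909, 0.003]
ft_force: [-0.6, 0.0, -7.1]
grip_width: 0.456
grip_force: 49.8
```

Run:
```python
from h import *
st();goal([.54,-.03,.255],90);goal([.633,.181,.255],29.4)
```

```text
t 63.07 pos [ 0.4378 -0.261   0.2508] yaw 136.0 F [-0.6  0.  -7.1] T [ 0.03 -0.16 -0.01] w 39.7 gf 49.8 q [0.27, 0.02, 0.21, 1.78, -0.0, 1.35, 1.29]
  xyz [87.0, 237.1, -4.7] dr [-0.0045, -0.0018, 0.8028]
  xyz [166.6, 453.5, -5.1] dr [-0.0054, 0.0008, 1.8605]
```

The knob is 247–250 mm from the outlet (245 expected) at a bearing of about 44°, so the target bearing is 44°. I carry the elbow to the outlet.

Request:
send_rows(
  xyz=[
    [10, 27, -1],
    [20, 54, -2],
    [30, 81, -3],
    [40, 108, -4],
    [50, 135, -5],
    [60, 162, -5],
    [70, 190, -5],
    [80, 216, -5],
    [87, 237, -5],
    [87, 237, -5],
  ],
  dr=[
    [-0.004, 0, 0.1],
    [-0.004, 0, 0.2],
    [-0.004, 0, 0.3],
    [-0.004, 0, 0.4],
    [-0.004, 0, 0.5],
    [-0.004, 0, 0.6],
    [-0.004, 0, 0.7],
    [-0.004, 0, 0.8],
    [-0.004, 0, 0.8],
    [-0.004, 0, 0.8],
  ],
)

```text
time: 63.9
position: [0.5407, -0.0227, 0.2552]
tool_rot: [-2.201, -2.237, -0.006]
ft_force: [0.9, 2.5, -6.1]
grip_width: 0.456
grip_force: 49.8
```

Run:
```python
from h import *
st();goal([.633,.181,.24],29.4)
```

```text
t 63.9 pos [ 0.5407 -0.0227  0.2552] yaw 90.9 F [ 0.9  2.5 -6.1] T [ 0.17 -0.14  0.02] w 39.7 gf 49.8 q [0.01, 0.08, -0.02, 1.7, -0.0, 1.36, 0.01]
  xyz [202.1, 95.6, 16.2] dr [-0.0022, -0.0044, 1.074]
```

Request:
send_rows(
  xyz=[
    [22, 11, 0],
    [45, 21, 0],
    [68, 32, 2],
    [90, 43, 4],
    [112, 53, 6],
    [135, 64, 8],
    [157, 75, 10],
    [180, 85, 12],
    [202, 96, 16],
    [202, 96, 16],
  ],
  dr=[
    [-0.002, -0.004, 0.12],
    [-0.002, -0.004, 0.24],
    [-0.002, -0.004, 0.36],
    [-0.002, -0.004, 0.48],
    [-0.002, -0.004, 0.6],
    [-0.002, -0.004, 0.72],
    [-0.002, -0.004, 0.84],
    [-0.002, -0.004, 0.96],
    [-0.002, -0.004, 1.07],
    [-0.002, -0.004, 1.07],
  ],
)

```text
time: 64.73
position: [0.6339, 0.18, 0.2381]
tool_rot: [-3.039, -0.795, 0.002]
ft_force: [-1.1, 3.1, -6.6]
grip_width: 0.457
grip_force: 49.8
```

Request:
send_rows(
  xyz=[
    [0, 0, 0],
    [0, 0, 0],
    [0, 0, 0],
    [0, 0, 0],
    [0, 0, 0],
    [0, 0, 0],
    [0, 0, 0],
    [0, 0, 0],
    [0, 0, 0],
    [0, 0, 0],
  ],
  dr=[
    [0, 0, 0],
    [0, 0, 0],
    [0, 0, 0],
    [0, 0, 0],
    [0, 0, 0],
    [0, 0, 0],
    [0, 0, 0],
    [0, 0, 0],
    [0, 0, 0],
    [0, 0, 0],
  ],
)

```text
time: 65.57
position: [0.6341, 0.1741, 0.2411]
tool_rot: [3.037, 0.792, 0.001]
ft_force: [-0.8, 0.0, -6.8]
grip_width: 0.455
grip_force: 49.8
```

Run:
```python
from h import *
s=st();im=get_image('wrist'); cv2.imwrite('pics/e3.png',im[:,:,::-1]);goal([.633,.181,.20],29.4)
# stub and elbow in scene camera: rows/cols of brass between; elbow socket lower outline
sc=get_image('scene'); cv2.imwrite('pics/scene2.png',sc[:,:,::-1]); tp=get_image('top'); cv2.imwrite('pics/top2.png',tp[:,:,::-1])
p=proj('scene',[[.633,.181,.08],[.633,.181,.118],s['position']-[0,0,.067],s['position']]);print(p.round(1))
x,y=p[0].astype(int); c=cv2.resize(sc[y-90:y+30,x-80:x+80],(800,600),interpolation=cv2.INTER_CUBIC);
for q in p: cv2.circle(c,tuple(((q-[x-80,y-90])*5).astype(int)),4,(255,0,0),-1)
cv2.imwrite('pics/e4.png',c[:,:,::-1])
```

```text
t 65.57 pos [0.6341 0.1741 0.2411] yaw 29.2 F [-0.8  0.  -6.8] T [ 0.01 -0.06  0.02] w 39.5 gf 49.8 q [-0.27, 0.34, -0.05, 1.43, 0.02, 1.38, -1.38]
  xyz [2.4, -6.6, 41.1] dr [0.0028, 0.0002, -0.0031]
[[394.3 190.6]
 [395.9 179.8]
 [396.2 164.3]
 [399.3 142.4]]
```

View pics/e4.png

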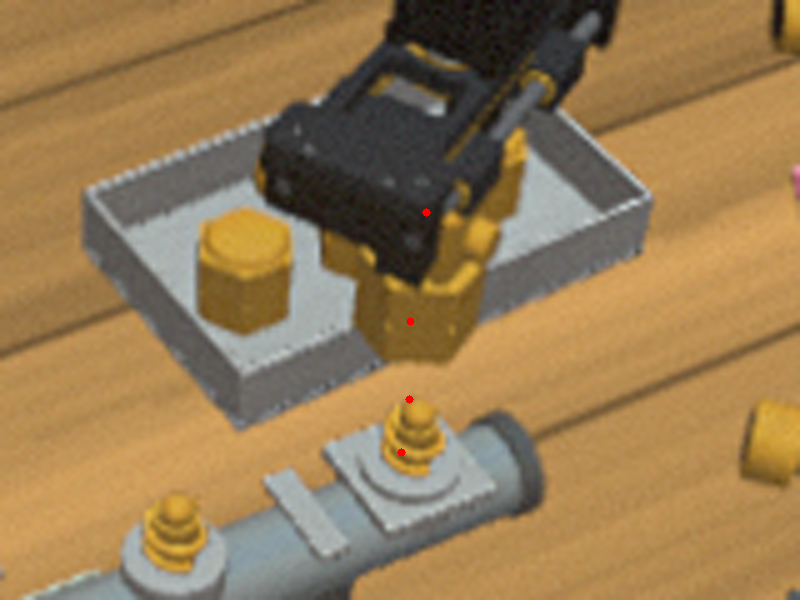

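The stub tip appears at (418,403) in the crop and the socket mouth at about (419,330). Both sit about 9 px off prediction in the same way, so they align relative to each other. The caps sit in the tray.

Request:
send_rows(
  xyz=[
    [3.5, -6.5, 0],
    [3.5, -6.5, 10],
    [3.5, -6.5, 25],
    [3.5, -6.5, 40],
    [3.5, -6.5, 48],
    [3.5, -6.5, 50],
    [3.5, -6.5, 50],
    [3.5, -6.5, 50],
    [3.5, -6.5, 50],
    [3.5, -6.5, 50],
  ],
  dr=[
    [0.003, 0, 0],
    [0.003, 0, 0],
    [0.003, 0, 0],
    [0.003, 0, 0],
    [0.003, 0, 0],
    [0.003, 0, 0],
    [0.003, 0, 0],
    [0.003, 0, 0],
    [0.003, 0, 0],
    [0.003, 0, 0],
  ],
)

```text
time: 66.55
position: [0.6347, 0.1816, 0.1923]
tool_rot: [-3.04, -0.792, -0.003]
ft_force: [-0.3, -0.7, -6.7]
grip_width: 0.455
grip_force: 49.8
```

Run:
```python
from h import *
s=st();goal([.634,.1816,.16],29.4)
```

```text
t 66.55 pos [0.6347 0.1816 0.1923] yaw 29.2 F [-0.3 -0.7 -6.7] T [-0.02 -0.05 -0.03] w 39.6 gf 49.8 q [-0.28, 0.36, -0.05, 1.49, 0.02, 1.29, -1.39]
  xyz [-0.7, -0.3, 32.3] dr [0.0001, -0.0018, -0.0033]
```

Request:
send_rows(
  xyz=[
    [0, 0, 3],
    [0, 0, 6],
    [0, 0, 9],
    [0, 0, 12],
    [0, 0, 15],
    [0, 0, 18],
    [0, 0, 21],
    [0, 0, 24],
    [0, 0, 24],
    [0, 0, 24],
  ],
  dr=[
    [0, 0, 0],
    [0, 0, 0],
    [0, 0, 0],
    [0, 0, 0],
    [0, 0, 0],
    [0, 0, 0],
    [0, 0, 0],
    [0, 0, 0],
    [0, 0, 0],
    [0, 0, 0],
  ],
)

```text
time: 67.38
position: [0.6339, 0.1813, 0.1667]
tool_rot: [-3.04, -0.792, 0.001]
ft_force: [0.3, -0.3, -6.3]
grip_width: 0.457
grip_force: 49.8
```

Run:
```python
from h import *
s=st();M=R.from_rotvec(s['tool_rot']).as_matrix(); print('F tool',s['ft_force']@M)
```

```text
t 67.38 pos [0.6339 0.1813 0.1667] yaw 29.2 F [ 0.3 -0.3 -6.3] T [-0.01 -0.1  -0.01] w 39.8 gf 49.8 q [-0.28, 0.38, -0.05, 1.52, 0.02, 1.24, -1.39]
F tool [0.13196264 0.46752388 6.33310373]
```

The socket is over the stub with no contact. I lower it onto the thread.

Request:
send_rows(
  xyz=[
    [0, 0, 2],
    [0, 0, 4],
    [0, 0, 6],
    [0, 0, 8],
    [0, 0, 10],
    [0, 0, 11],
    [0, 0, 12],
    [0, 0, 13],
    [0, 0, 13],
    [0, 0, 13],
  ],
  dr=[
    [0, 0, 0],
    [0, 0, 0],
    [0, 0, 0],
    [0, 0, 0],
    [0, 0, 0],
    [0, 0, 0],
    [0, 0, 0],
    [0, 0, 0],
    [0, 0, 0],
    [0, 0, 0],
  ],
)

```text
time: 68.22
position: [0.6341, 0.1814, 0.1543]
tool_rot: [-3.04, -0.792, -0.0]
ft_force: [-0.5, -0.4, -5.1]
grip_width: 0.45
grip_force: 49.8
```

Run:
```python
from h import *
s=st();M=R.from_rotvec(s['tool_rot']).as_matrix(); print('F tool',s['ft_force']@M)
```

```text
t 68.22 pos [0.6341 0.1814 0.1543] yaw 29.2 F [-0.5 -0.4 -5.1] T [-0.08  0.03 -0.02] w 39.1 gf 49.8 q [-0.28, 0.39, -0.05, 1.53, 0.02, 1.22, -1.39]
F tool [-0.62199841  0.16134317  5.10350333]
```

Request:
send_rows(
  xyz=[
    [0, 0, 1],
    [0, 0, 1.5],
    [0, 0, 1.5],
    [0, 0, 1.5],
    [0, 0, 1.5],
    [0, 0, 1.5],
    [0, 0, 1.5],
    [0, 0, 1.8],
    [0, 0, 2],
    [0, 0, 2.3],
  ],
  dr=[
    [0, 0, 0],
    [0, 0, 0],
    [0, 0, -0.1],
    [0, 0, -0.2],
    [0, 0, -0.3],
    [0, 0, -0.4],
    [0, 0, -0.5],
    [0, 0, -0.6],
    [0, 0, -0.7],
    [0, 0, -0.8],
  ],
)

```text
time: 69.05
position: [0.6349, 0.1803, 0.1525]
tool_rot: [2.486, 1.917, 0.001]
ft_force: [-0.1, -1.2, -3.2]
grip_width: 0.452
grip_force: 49.8
```

Run:
```python
from h import *
s=st();M=R.from_rotvec(s['tool_rot']).as_matrix(); print('F tool',s['ft_force']@M)
```

```text
t 69.05 pos [0.6349 0.1803 0.1525] yaw 75.3 F [-0.1 -1.2 -3.2] T [-0.33 -0.23 -0.  ] w 39.3 gf 49.8 q [-0.18, 0.4, -0.18, 1.53, 0.07, 1.22, -0.63]
F tool [-1.19121659  0.17584062  3.21054349]
```

Request:
send_rows(
  xyz=[
    [0, 0, 0.2],
    [0, 0, 0.4],
    [0, 0, 0.7],
    [0, 0, 0.9],
    [0, 0, 1.1],
    [0, 0, 1.3],
    [0, 0, 1.5],
    [0, 0, 1.7],
    [0, 0, 1.9],
    [0, 0, 2.1],
  ],
  dr=[
    [0, 0, -0.11],
    [0, 0, -0.22],
    [0, 0, -0.33],
    [0, 0, -0.44],
    [0, 0, -0.55],
    [0, 0, -0.66],
    [0, 0, -0.77],
    [0, 0, -0.88],
    [0, 0, -0.99],
    [0, 0, -1.1],
  ],
)

```text
time: 69.88
position: [0.6351, 0.1808, 0.1503]
tool_rot: [1.117, 2.934, 0.001]
ft_force: [0.8, -1.4, -4.0]
grip_width: 0.457
grip_force: 49.8
```

Run:
```python
from h import *
s=st();M=R.from_rotvec(s['tool_rot']).as_matrix(); print('F tool',s['ft_force']@M)
```

```text
t 69.88 pos [0.6351 0.1808 0.1503] yaw 138.3 F [ 0.8 -1.4 -4. ] T [-0.22 -0.24 -0.08] w 39.8 gf 49.8 q [-0.05, 0.42, -0.35, 1.53, 0.15, 1.22, 0.42]
F tool [-1.53329338 -0.54799923  4.04421175]
```

Request:
send_rows(
  xyz=[
    [0, 0, 0.2],
    [0, 0, 0.4],
    [0, 0, 0.7],
    [0, 0, 0.9],
    [0, 0, 1.1],
    [0, 0, 1.3],
    [0, 0, 1.5],
    [0, 0, 1.7],
    [0, 0, 1.9],
    [0, 0, 2.1],
  ],
  dr=[
    [0, 0, -0.11],
    [0, 0, -0.22],
    [0, 0, -0.33],
    [0, 0, -0.44],
    [0, 0, -0.55],
    [0, 0, -0.66],
    [0, 0, -0.77],
    [0, 0, -0.88],
    [0, 0, -0.99],
    [0, 0, -1.1],
  ],
)

```text
time: 70.72
position: [0.6352, 0.1801, 0.1483]
tool_rot: [-0.581, 3.085, -0.002]
ft_force: [1.0, -1.8, -3.2]
grip_width: 0.454
grip_force: 49.8
```

Run:
```python
from h import *
s=st(); print('left',np.radians(224-(tyaw(s)%360)))
```

```text
t 70.72 pos [0.6352 0.1801 0.1483] yaw -158.7 F [ 1.  -1.8 -3.2] T [-0.28 -0.28  0.02] w 39.5 gf 49.8 q [0.09, 0.45, -0.53, 1.52, 0.24, 1.23, 1.46]
left 0.39578216088079765
```

Request:
send_rows(
  xyz=[
    [0, 0, 0.4],
    [0, 0, 0.8],
    [0, 0, 1.2],
    [0, 0, 1.5],
    [0, 0, 1.5],
    [0, 0, 1.5],
    [0, 0, 1.5],
    [0, 0, 1.5],
    [0, 0, 1.5],
    [0, 0, 1.5],
  ],
  dr=[
    [0, 0, -0.11],
    [0, 0, -0.22],
    [0, 0, -0.33],
    [0, 0, -0.4],
    [0, 0, -0.4],
    [0, 0, -0.4],
    [0, 0, -0.4],
    [0, 0, -0.4],
    [0, 0, -0.4],
    [0, 0, -0.4],
  ],
)

```text
time: 71.55
position: [0.6356, 0.1805, 0.1472]
tool_rot: [-1.174, 2.911, -0.003]
ft_force: [3.6, -3.8, 3.1]
grip_width: 0.461
grip_force: 49.8
```

Run:
```python
from h import *
s=st(); print('elbow az',tyaw(s)%360-180); tray()
```

```text
t 71.55 pos [0.6356 0.1805 0.1472] yaw -136.1 F [ 3.6 -3.8  3.1] T [-0.91 -1.12 -0.04] w 40.1 gf 49.8 q [0.14, 0.46, -0.6, 1.52, 0.27, 1.24, 1.83]
elbow az 43.92893352692829
tray [0.4325 0.3125] [164. 196.] yaw 2.7
```

The elbow is at 43.9° and on the thread. I release and rise.

Request:
send_rows(
  xyz=[
    [0, 0, 0],
    [0, 0, 0],
    [0, 0, 0],
    [0, 0, 0],
    [0, 0, 0],
    [0, 0, 0],
    [0, 0, 0],
    [0, 0, 0],
    [0, 0, 0],
    [0, 0, 0],
  ],
  dr=[
    [0, 0, 0],
    [0, 0, 0],
    [0, 0, 0],
    [0, 0, 0],
    [0, 0, 0],
    [0, 0, 0],
    [0, 0, 0],
    [0, 0, 0],
    [0, 0, 0],
    [0, 0, 0],
  ],
  jaw=65,
)

```text
time: 72.43
position: [0.634, 0.1814, 0.146]
tool_rot: [1.177, -2.912, -0.0]
ft_force: [-0.6, -0.0, -0.1]
grip_width: 0.746
grip_force: 0.0
```

Request:
send_rows(
  xyz=[
    [0, 0, -5],
    [0, 0, -15],
    [0, 0, -35],
    [0, 0, -60],
    [0, 0, -90],
    [0, 0, -120],
    [0, 0, -140],
    [0, 0, -140],
    [0, 0, -140],
    [0, 0, -140],
  ],
  dr=[
    [0, 0, 0],
    [0, 0, 0],
    [0, 0, 0],
    [0, 0, 0],
    [0, 0, 0],
    [0, 0, 0],
    [0, 0, 0],
    [0, 0, 0],
    [0, 0, 0],
    [0, 0, 0],
  ],
)

```text
time: 73.27
position: [0.6338, 0.1812, 0.2858]
tool_rot: [1.177, -2.912, -0.0]
ft_force: [-0.5, 0.4, -1.0]
grip_width: 0.747
grip_force: 0.0
```

Run:
```python
from h import *
s=st();goal([.5,-.15,.3],200)
```

```text
t 73.27 pos [0.6338 0.1812 0.2858] yaw -136.0 F [-0.5  0.4 -1. ] T [ 0.11 -0.06  0.01] w 65.0 gf 0.0 q [0.14, 0.39, -0.62, 1.34, 0.22, 1.49, 1.87]
  xyz [326.4, -145.2, -14.0] dr [0.0002, -0.0007, 0.4192]
```

Now I move aside for a clear top view.

Request:
send_rows(
  xyz=[
    [33, -15, -10],
    [66, -30, -14],
    [99, -45, -14],
    [132, -60, -14],
    [165, -75, -14],
    [198, -90, -14],
    [231, -105, -14],
    [264, -120, -14],
    [297, -135, -14],
    [326, -145, -14],
  ],
  dr=[
    [0, 0, 0.04],
    [0, 0, 0.08],
    [0, 0, 0.12],
    [0, 0, 0.16],
    [0, 0, 0.2],
    [0, 0, 0.24],
    [0, 0, 0.28],
    [0, 0, 0.32],
    [0, 0, 0.36],
    [0, 0, 0.4],
  ],
)

```text
time: 74.1
position: [0.4984, -0.1523, 0.2985]
tool_rot: [0.568, -3.087, -0.001]
ft_force: [0.0, 0.5, 0.3]
grip_width: 0.749
grip_force: 0.0
```

Request:
send_rows(
  xyz=[
    [0, 0, 0],
    [0, 0, 0],
    [0, 0, 0],
    [0, 0, 0],
    [0, 0, 0],
    [0, 0, 0],
    [0, 0, 0],
    [0, 0, 0],
    [0, 0, 0],
    [0, 0, 0],
  ],
  dr=[
    [0, 0, 0],
    [0, 0, 0],
    [0, 0, 0],
    [0, 0, 0],
    [0, 0, 0],
    [0, 0, 0],
    [0, 0, 0],
    [0, 0, 0],
    [0, 0, 0],
    [0, 0, 0],
  ],
)

```text
time: 74.93
position: [0.5005, -0.1493, 0.3]
tool_rot: [0.576, -3.088, -0.0]
ft_force: [1.0, -0.7, 0.1]
grip_width: 0.751
grip_force: 0.0
```

Run:
```python
from h import *
st();tray()
t=get_image('top');sc=get_image('scene')
c=np.zeros((600,800,3),np.uint8); c[:330]=cv2.resize(t[80:310,100:460],(800,511))[:330] if 0 else cv2.resize(t[80:313,100:460],(800,518))[:330]
c[330:]=cv2.resize(sc[100:262,300:560],(800,498))[100:370]
# compose simply: top left, scene right
a=cv2.resize(t[80:320,120:280],(400,600));b=cv2.resize(sc[90:270,330:450],(400,600));cv2.imwrite('pics/fin.png',np.hstack([a,b])[:,:,::-1])
```

```text
t 74.93 pos [ 0.5005 -0.1493  0.3   ] yaw -158.9 F [ 1.  -0.7  0.1] T [ 0.11 -0.17  0.  ] w 65.3 gf 0.0 q [0.62, 0.04, -0.39, 1.66, 0.02, 1.44, 2.17]
tray [0.4339 0.2812] [164. 260.] yaw 2.7
```

View pics/fin.png

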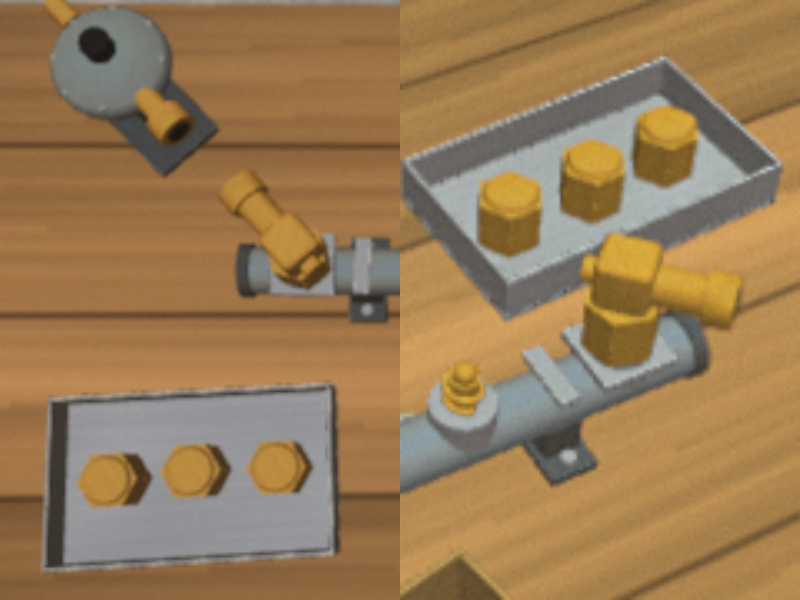

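The three caps stand in the tray at left-panel (110,480), (195,470) and (278,467). The elbow is upright on the outlet stub, its outlet at (243,190) aimed at the regulator's nut (175,122). Handing in.

```bash
python3 -c "
from bench import *
print(close_job())"
```

```text
the job is handed in; nothing more can be done
None
```

The job is handed in, but the hand-in returned no verdict. All three caps are unscrewed and standing in the tray, and the elbow is screwed onto the outlet stub and released, pointing about 44° at the regulator's inlet.

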